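Next colour on the spray line: index the pot table, reset the wheel valve

TASK

Set the spray line up for the next colour: first turn the revolving paint-pot table by its black bar handle one click counter-clockwise (seen from above), so that the red pot takes the white one's place at the yellow pointer, and let go of the bar once it has clicked in. Then take the yellow handle of the wheel valve, turn it clockwise until the valve is closed against its stop, and back it off exactly two full turns counter-clockwise. Finish there still gripping the handle between the fingers, wheel at rest, do not let go; leave everything else on the bench where it is.

Things in the scene. Friction and masses are not known exactly. Their poses are not given: they have to be found in the camera images.
- turret_bar (a point): Grip point in the black bar handle (72 mm long, 16 mm thick, 48 mm high, white line on top) on the axis of the revolving paint-pot table; this point is 104 mm above the bench, 14 mm below the bar's top; the point's x axis runs along the bar, z up. Below it a round hub 36 mm wide, its top 70 mm above the bench, and a 200 mm disc with six pots 42 mm wide, centres 70 mm from the axis, tops 70 mm above the bench.
- turret (a joint): Angle of the revolving table on its fixed base (rad): about 0 at the start, grows counter-clockwise seen from above. A spring ball clicks into place every 60 degrees (1.047 rad) and draws the table in from about 0.1 rad either side; leaving a click takes about 0.15 N m.
- turret_pointer (a point): Yellow arrow on the table's fixed base, 122 mm from the table's axis, 34 mm above the bench; the pot at this arrow is the one in use. In order counter-clockwise (from above) the lids are white, blue, green, yellow, orange, red; the white pot stands here at the start.
- valve_axis (a point): Point on the vertical axis of the wheel valve at the height of the middle of the handle, 136 mm above the bench. The valve is brass on a grey foot plate, with a red 112 mm wheel lying level, rim top 111 mm above the bench, hub top 113 mm.
- valve_wheel (a joint): Angle by which the valve is open (rad): 0 is closed against the stop, grows counter-clockwise seen from above, one turn is 6.283. At the start it is between 0.6 and 1.6 turns open. Turning takes about 0.06 N m (1.2 N at the handle); it stays where it is left. It could open to 20.
- valve_handle: Upright yellow crank handle on the wheel's rim, 18 mm wide, 46 mm tall, origin at its centre, 50 mm from the valve's axis, 136 mm above the bench (bottom 113, top 159 mm). It spins freely on its pin, so it can be gripped from above and led round in a circle without turning the gripper.
- spray_can: Bystander, leave alone: red spray can, 58 mm wide, 160 mm tall, standing. Origin under its centre.
- jar: Bystander, leave alone: glass jar with green lid, 60 mm wide, 80 mm tall. Origin under its centre.
- tape_roll: Bystander, leave alone: yellow ring-shaped roll, 90 mm wide, 30 mm high, lying flat. Origin under its centre.
- brush: Bystander, leave alone: paint brush lying flat with a wooden handle. Origin on its underside.
- mug: Bystander, leave alone: blue mug, 76 mm wide, 85 mm tall. Origin under its centre.
- wrench: Bystander, leave alone: steel wrench lying flat. Origin on its underside.
- spare_ring: Bystander, leave alone: brass ring 28 mm wide, 12 mm high, lying on the valve's foot plate. Origin under its centre.
Mind the look-alikes: they are no part of the job. What is shaped like the part that bears valve_axis but turquoise is not meant.

How it is judged:
By the outcome, as a careful person would: the job done as asked, in the order asked, and still so for the second after the job is handed in, while the arm keeps its last pose, push and grip.
It also fails if it takes over 72 s, if anything falls off the work surface, if the arm or the gripper's body presses on something with over 40 N, if the wrist force passes 120 N, or if a joint passes its speed limit or range.

ROBOT

A 6-joint arm with a two-finger parallel gripper is mounted at the origin on the work surface. World frame = base frame: x ahead of the robot, y to its left, z up, the work surface at z = 0. Lengths are in m, angles in rad, forces in N, time in s.
With the tool pointing down it reaches from about 0.3 to 0.85 m from the base axis. Payload 4.2 kg.
Tool frame: the origin (TCP) lies midway between the tips of the shut fingers; the grasp point (between the pads) lies 19 mm behind it; z points along the fingers, x is the direction in which the jaws open and shut, and the axes are right-handed (so a half turn about z gives the same grasp; the last joint's range is limited). The gripper opens to 91 mm and grips with 3 to 60 N. Pads are 32 mm wide; open, the fingers measure 118 mm over their backs; the gripper's body (76 mm by 178 mm) begins 60 mm behind the grasp point.
Start: joints at [1.318, 0.32, 1.565, -0, 1.257, -0.02], TCP at [0.133, 0.56, 0.188] pointing down, gripper open.
Joint ranges: [-3.11, 3.11], [-0.84, 2.01], [0.21, 2.61], [-1.34, 4.49], [0.05, 2.63], [-2.56, 2.56]. Speed limits (rad/s): [2.57, 2.57, 3.14, 3.14, 3.14, 3.14].

INTERFACE

Orientations are given as a rotation vector (axis times angle).
In Python, from workcell import arm gives the robot as it stands. The module is installed in compiled form; this text tells all that it offers.
- The arm moves only by the tool carry_out, never from a script. Its argument "plan" is a list of rows, each an object of numbers: "hand": the closure, from 0 (fully open) to 1 (shut); "tx", "ty", "tz": the shift along the tool's x, y, z in mm; "ax", "ay", "az": the turn, a rotation vector about the tool's x, y, z in rad. In form: [{"hand": .., "tx": .., "ty": .., "tz": .., "ax": .., "ay": .., "az": ..}, ...]. A call has exactly 5 rows; each row is the pose to reach, as a shift and turn from the pose measured when the call began, along the tool's axes at that moment; what a row does not reach only later rows make up. A row lasts 1/8 s, in which the tool goes at most 62.5 mm and 10.7 degrees, less where a joint would pass 70% of its speed; a pose out of reach is approached as far as the arm can. A call with a gripper value outside its range is refused whole. The fingers move at their own pace and stop on an object; "squeeze" is the grip in N (left out, the last holds). Time passes only in rows, so rows that repeat a pose let the fingers close, or fill a call up. It gives the time, the measured TCP pose, the force and the opening at its end, in the units of the state.
- arm.get_obs(): the state, without advancing time (a new reading comes with each control period).
- arm.snapshot(name): name is "side" or "top" or "wrist"; returns (picture, depth): 384x512x3 uint8, red, green, blue; 384x512 float32, m along the optical axis (not along the pixel's ray), 0 where there is no reading.
- arm.camera_model(name): a dict with "mtx" (3x3 intrinsics, pixels), "rvec" (rotation vector, rad) and "tvec" (3), from world to camera coordinates, as OpenCV has them. Camera axes: x right, y down, z forward; pixel columns grow to the right and rows downward; lengths in m; the calibration is good to about 2 mm. A picture is of the moment at which its call begins: read the wrist's pose just before it. camera_model takes no time and is no camera call; for the wrist camera it gives the pose at the moment of the call.
- arm.sign_off(): hands the job in, once; it reports no verdict.
The state is a dict: "time": time; "joints": joint angles; "joint_vel": joint speeds; "joint_efforts": joint torques, N m; "tcp_pos": TCP position; "orientation": TCP orientation; "contact_force": force on the tool from outside, world axes, zero at the start; "torque": the same for the moment, N m; "gripper_width": opening from 0.0 (shut) to 1.0 (fully open).
Only numpy, scipy, OpenCV 4.12 (cv2) and the standard library are available. Lean on these libraries where they do the work, as an engineer would, in place of code of your own. Each camera call takes 0.05 s, during which the arm holds its last target.

## Working session

There is one attempt and no reset: what is moved stays moved. The work goes in short steps, Python scripts to look and compute and a tool call to move; the robot and the scene stay as the last step left them, time stands still between calls to the robot, and variables do not carry over. Pictures are saved under pics/ and viewed, and the job is handed in when it is done.

Besides the shell and the picture viewer there is one more tool, called after "Request:" in YAML: its name, and indented under it one key for each argument. carry_out: Moves the arm, as the interface text tells. Its arguments: {"type":"object","properties":{"plan":{"type":"array","items":{"type":"object","properties":{"hand":{"type":"number"},"tx":{"type":"number"},"ty":{"type":"number"},"tz":{"type":"number"},"ax":{"type":"number"},"ay":{"type":"number"},"az":{"type":"number"}}}},"squeeze":{"type":"number"}},"required":["plan"]}

```bash
mkdir -p pics; cat > h.py <<'E'
import numpy as np, cv2
from workcell import arm
from scipy.spatial.transform import Rotation as R
def save(n,img): cv2.imwrite(f'pics/{n}.png',img[:,:,::-1])
def cam(n):
    m=arm.camera_model(n); K=np.array(m['mtx']);Rm=R.from_rotvec(np.array(m['rvec']).ravel()).as_matrix();t=np.array(m['tvec']).ravel();return K,Rm,t
def world(c,u,v,d):
    K,Rm,t=c; p=np.linalg.inv(K)@np.array([u*d,v*d,d]); return Rm.T@(p-t)
def proj(c,P):
    K,Rm,t=c; p=K@(Rm@np.array(P)+t); return p[:2]/p[2]
def cloud(c,D):
    K,Rm,t=c; v,u=np.mgrid[0:D.shape[0],0:D.shape[1]]
    p=np.stack([u*D,v*D,D],-1)@np.linalg.inv(K).T
    return (p-t)@Rm
E
python3 - <<'E'
from h import *
o=arm.get_obs(); print(o)
for n in ['top','side','wrist']:
    c=cam(n); p,d=arm.snapshot(n); save(n+'0',p); np.savez(f'{n}0.npz',p=p,d=d,K=c[0],R=c[1],t=c[2]); print(n,-c[1].T@c[2])
E
```

```text
{'time': 0.0, 'joints': array([ 1.31797637e+00,  3.20294724e-01,  1.56568871e+00, -2.04218933e-05,
        1.25738198e+00, -2.00130329e-02]), 'joint_vel': array([-9.56443205e-06,  9.14833293e-04, -9.83954981e-05,  2.22659316e-03,
       -6.15529952e-04,  1.23464219e-04]), 'joint_efforts': array([-4.28345456e-04, -4.12480259e+01, -2.31969184e+01,  7.29902484e-02,
        4.59994655e-02, -1.26667173e-04]), 'tcp_pos': array([0.13253284, 0.55894846, 0.18721494]), 'orientation': array([ 2.46354900e+00,  1.94774175e+00, -2.19933024e-03]), 'contact_force': array([-0.00760436, -0.39926811,  0.24253973]), 'torque': array([-0.01854912,  0.02275975,  0.00116386]), 'gripper_width': 1.0016938046168589}
top [ 0.31194928 -0.0028996   1.48214995]
side [ 0.38304371 -0.95135704  1.31534467]
wrist [0.0528218  0.57847465 0.38411957]
```

View pics/top0.png

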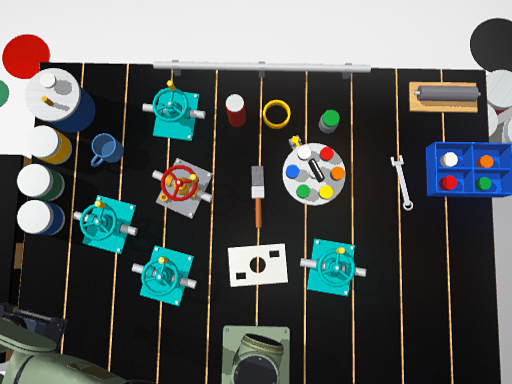

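View pics/side0.png

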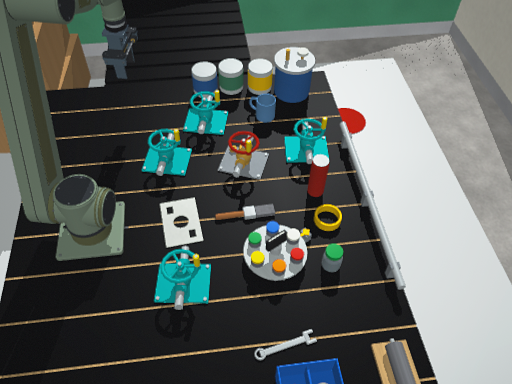

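View pics/wrist0.png

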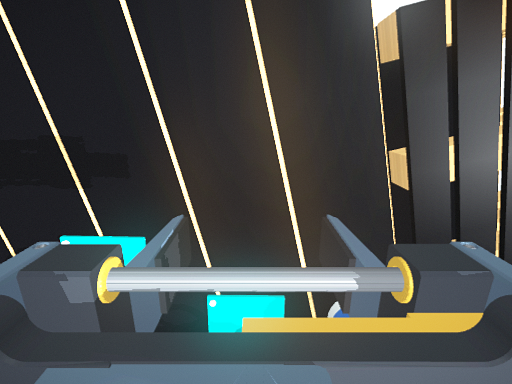

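The top picture shows one red wheel valve near (180,184) and four turquoise look-alikes at (172,105), (107,223), (164,274) and (331,266). The red one fits the description. The turret is near (315,173), with its pointer at about (295,142). Next I'll check enlarged crops.

```bash
python3 - <<'E'
from h import *
T=np.load('top0.npz');S=np.load('side0.npz')
a=cv2.resize(T['p'][145:225,140:220],(400,400),interpolation=cv2.INTER_CUBIC)
b=cv2.resize(T['p'][130:210,275:355],(400,400),interpolation=cv2.INTER_CUBIC)
save('zt',np.hstack([a,b]))
a=cv2.resize(S['p'][120:190,210:280],(400,400),interpolation=cv2.INTER_CUBIC)
b=cv2.resize(S['p'][215:285,240:310],(400,400),interpolation=cv2.INTER_CUBIC)
save('zs',np.hstack([a,b]))
E
```

```text
(no output)
```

View pics/zt.png

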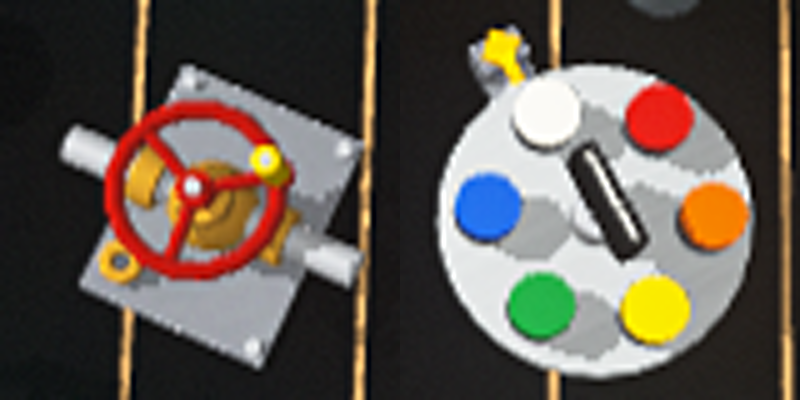

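View pics/zs.png

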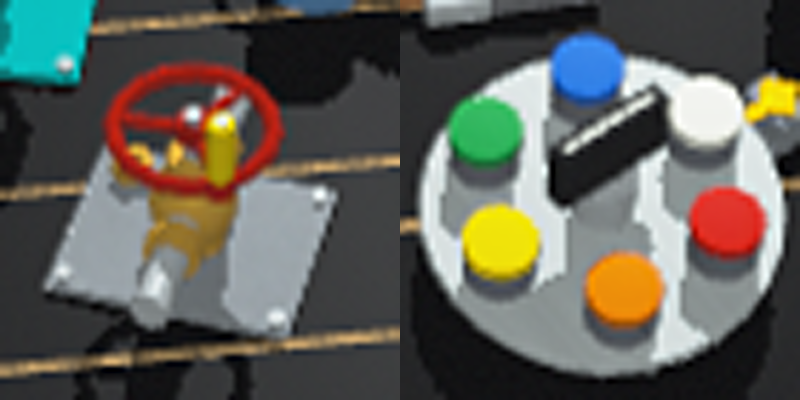

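The crops confirm it. The red wheel (left) has its yellow handle at about (193,177) in the full top image. The turret's black bar, with its white line, runs about (311,160) to (321,181), and the white lid stands at the pointer. Next I'll measure by depth and triangulate.

```bash
python3 - <<'E'
from h import *
for n in ['top','side']:
    T=np.load(n+'0.npz');c=(T['K'],T['R'],T['t']);P=cloud(c,T['d']);p=T['p'].astype(int);hsv=cv2.cvtColor(T['p'],cv2.COLOR_RGB2HSV).astype(int)
    r0=slice(145,225) if n=='top' else slice(120,190); c0=slice(140,220) if n=='top' else slice(210,280)
    Q=P[r0,c0];H=hsv[r0,c0]
    red=((H[...,0]<6)|(H[...,0]>174))&(H[...,1]>180)&(H[...,2]>80)&(Q[...,2]>.095)&(Q[...,2]<.125)
    X=Q[red]; 
    # circle fit of rim
    from scipy.optimize import least_squares
    f=lambda q:np.hypot(X[:,0]-q[0],X[:,1]-q[1])-.051
    s=least_squares(f,X.mean(0)[:2],loss='soft_l1',f_scale=.003)
    print(n,'wheel',s.x,'z',np.percentile(X[:,2],[10,50,90]),len(X))
    yel=(abs(H[...,0]-28)<5)&(H[...,1]>180)&(Q[...,2]>.115)
    Y=Q[yel];print(' handle',Y.mean(0),Y[:,2].min(),Y[:,2].max(),len(Y)); top=Y[Y[:,2]>.152]; print('  top',top.mean(0),len(top))
    r0=slice(130,210) if n=='top' else slice(215,285); c0=slice(275,355) if n=='top' else slice(240,310)
    Q=P[r0,c0];H=hsv[r0,c0]
    b=(Q[...,2]>.105)&(Q[...,2]<.13); B=Q[b]; m=B.mean(0); u=np.linalg.svd(B[:,:2]-m[:2])[2][0]; print(' bar',m,'zmax',B[:,2].max(),'ang',np.degrees(np.arctan2(u[1],u[0])),'len',np.ptp(B[:,:2]@u),len(B))
    for nm,hh in dict(blue=108,green=68,yellow=28,orange=15,red=0).items():
        k=(abs(H[...,0]-hh)<5)&(H[...,1]>150)&(Q[...,2]>.06)&(Q[...,2]<.08);print('  ',nm,Q[k].mean(0).round(4) if k.any() else None,k.sum())
    k=(H[...,1]<40)&(H[...,2]>200)&(Q[...,2]>.063)&(Q[...,2]<.078);print('   white',Q[k].mean(0).round(4),k.sum())
    k=(abs(H[...,0]-26)<6)&(H[...,1]>180)&(Q[...,2]>.02)&(Q[...,2]<.045);print('   ptr',Q[k].mean(0).round(4),k.sum())
E
```

```text
top wheel [0.52795803 0.23877329] z [0.10647485 0.1110858  0.11471515] 397
 handle [0.53698547 0.188845   0.15183133] 0.12502435959055377 0.16326032797320977 27
  top [0.53877017 0.19033642 0.15888596] 18
 bar [ 0.57661056 -0.1733859   0.11812278] zmax 0.12878308113075584 ang -151.42700976002078 len 0.07218381043698252 142
   blue [ 0.5778 -0.1034  0.0707] 133
   green [ 0.5164 -0.1372  0.0716] 128
   yellow [ 0.5156 -0.2073  0.0707] 136
   orange [ 0.5747 -0.2432  0.0708] 133
   red [ 0.6365 -0.21    0.0708] 135
   white [ 0.6281 -0.1434  0.0709] 161
   ptr [ 0.6849 -0.1152  0.0349] 46
side wheel [0.53149509 0.23665957] z [0.10479494 0.10877383 0.11314197] 226
 handle [0.53987826 0.18384094 0.14169797] 0.12097441845645555 0.16105554123422613 44
  top [0.54036392 0.18454506 0.15620284] 14
 bar [ 0.57743893 -0.17779296  0.11597177] zmax 0.1252859993266957 ang -151.73789864101767 len 0.07174656295403065 143
   blue [ 0.5798 -0.1063  0.0696] 115
   green [ 0.5181 -0.1403  0.0693] 113
   yellow [ 0.5165 -0.2101  0.07  ] 133
   orange [ 0.5766 -0.2453  0.0694] 133
   red [ 0.6374 -0.2127  0.0702] 123
   white [ 0.6401 -0.1409  0.0698] 111
   ptr [ 0.6746 -0.1189  0.0348] 45
```

Measurements so far, top and side agreeing to about 3 mm:
- **Turret:** axis about (0.577, -0.1745), bar at about 28.4°, and the bar's top at 0.117 m, as the text says.
- **Valve:** axis about (0.530, 0.238), rim at 0.110 m, handle at about (0.539, 0.188) with its top at about 0.158 m.

Now I'll travel above the turret, raising the tool on the way.

Request:
carry_out:
  plan:
    - {"hand":0,"tx":-20,"ty":20,"tz":-30,"az":0.12}
    - {"hand":0,"tx":-60,"ty":60,"tz":-55,"az":0.28}
    - {"hand":0,"tx":-100,"ty":100,"tz":-70,"az":0.44}
    - {"hand":0,"tx":-140,"ty":140,"tz":-70,"az":0.6}
    - {"hand":0,"tx":-180,"ty":180,"tz":-70,"az":0.76}

```text
invalid input
```

```bash
cat >> h.py <<'E'
def yaw():
    o=arm.get_obs(); M=R.from_rotvec(o['orientation']).as_matrix(); return o,M,np.degrees(np.arctan2(M[1,0],M[0,0]))
def rel(P,y):
    """rows: shift (mm) in tool axes and rotvec to go to world P, pointing down, yaw y deg"""
    o,M,yy=yaw(); d=M.T@(np.array(P)-o['tcp_pos'])*1000
    c,s=np.cos(np.radians(y)),np.sin(np.radians(y)); G=np.array([[c,s,0],[s,-c,0],[0,0,-1.]])
    a=R.from_matrix(M.T@G).as_rotvec(); return d.round(1),a.round(3)
def st():
    o,M,yy=yaw(); print('t',round(o['time'],3),'tcp',o['tcp_pos'].round(4),'yaw',round(yy,2),'F',o['contact_force'].round(2),'T',o['torque'].round(3),'w',round(o['gripper_width'],3),'tilt',(M[:,2]).round(3),'j',o['joints'].round(2))
E
python3 - <<'E'
from h import *
st(); print(rel([.577,-.1745,.22],-61.5))
E
```

```text
t 0.15 tcp [0.1325 0.5591 0.1874] yaw 76.66 F [0.33 0.93 0.4 ] T [-0.     0.032 -0.05 ] w 0.998 tilt [-0.    -0.001 -1.   ] j [ 1.32  0.32  1.57  0.    1.26 -0.02]
(array([-611.3,  601.7,  -31.8]), array([2.000e-03, 1.000e-03, 2.411e+00]))
```

The call was refused, probably because every key is needed in each row. I'll send it again with all of them.

Request:
carry_out:
  plan:
    - {"hand":0,"tx":-20,"ty":20,"tz":-30,"ax":0,"ay":0,"az":0.12}
    - {"hand":0,"tx":-60,"ty":60,"tz":-55,"ax":0,"ay":0,"az":0.28}
    - {"hand":0,"tx":-100,"ty":100,"tz":-70,"ax":0,"ay":0,"az":0.44}
    - {"hand":0,"tx":-140,"ty":140,"tz":-70,"ax":0,"ay":0,"az":0.6}
    - {"hand":0,"tx":-180,"ty":180,"tz":-70,"ax":0,"ay":0,"az":0.76}

```text
time: 0.78
tcp_pos: [0.2668, 0.3409, 0.2578]
orientation: [3.012, 0.888, 0.0]
contact_force: [1.3, -0.7, -0.2]
gripper_width: 0.999
```

```bash
python3 - <<'E'
from h import *
st(); print(rel([.577,-.1745,.22],-61.5))
E
```

```text
t 0.775 tcp [0.2668 0.3409 0.2578] yaw 32.85 F [ 1.27 -0.65 -0.22] T [-0.055 -0.027 -0.016] w 0.999 tilt [ 0.    -0.001 -1.   ] j [ 0.88  0.05  1.73 -0.    1.36  0.31]
(array([-19. , 601.2,  38.4]), array([ 1.000e-03, -1.000e-03,  1.647e+00]))
```

Request:
carry_out:
  plan:
    - {"hand":0,"tx":-2,"ty":55,"tz":0,"ax":0,"ay":0,"az":0.16}
    - {"hand":0,"tx":-4,"ty":110,"tz":0,"ax":0,"ay":0,"az":0.32}
    - {"hand":0,"tx":-6,"ty":165,"tz":0,"ax":0,"ay":0,"az":0.48}
    - {"hand":0,"tx":-8,"ty":220,"tz":0,"ax":0,"ay":0,"az":0.64}
    - {"hand":0,"tx":-10,"ty":280,"tz":0,"ax":0,"ay":0,"az":0.8}

```text
time: 1.4
tcp_pos: [0.4108, 0.0987, 0.2581]
orientation: [3.12, -0.363, 0.001]
contact_force: [0.8, -0.1, 0.8]
gripper_width: 1.0
```

```bash
python3 - <<'E'
from h import *
st(); print(rel([.577,-.1745,.22],-61.5))
E
```

```text
t 1.4 tcp [0.4108 0.0987 0.2581] yaw -13.27 F [ 0.84 -0.11  0.84] T [-0.096  0.014 -0.047] w 1.0 tilt [ 0.001 -0.001 -1.   ] j [ 0.21  0.03  1.75 -0.    1.36  0.44]
(array([224.4, 227.7,  38.3]), array([ 0.   , -0.001,  0.842]))
```

Request:
carry_out:
  plan:
    - {"hand":0,"tx":43,"ty":43,"tz":5,"ax":0,"ay":0,"az":0.17}
    - {"hand":0,"tx":86,"ty":86,"tz":10,"ax":0,"ay":0,"az":0.34}
    - {"hand":0,"tx":129,"ty":129,"tz":15,"ax":0,"ay":0,"az":0.5}
    - {"hand":0,"tx":172,"ty":172,"tz":20,"ax":0,"ay":0,"az":0.67}
    - {"hand":0,"tx":205,"ty":210,"tz":20,"ax":0,"ay":0,"az":0.84}

```text
time: 2.02
tcp_pos: [0.5627, -0.1548, 0.2372]
orientation: [2.696, -1.612, -0.001]
contact_force: [0.8, 0.6, -0.1]
gripper_width: 1.002
```

```bash
python3 - <<'E'
from h import *
st(); print(rel([.577,-.1745,.22],-61.5))
c=cam('wrist'); p,d=arm.snapshot('wrist'); save('w1',p); np.savez('w1.npz',p=p,d=d,K=c[0],R=c[1],t=c[2]); print(-c[1].T@c[2], proj(c,[.577,-.1745,.118]))
E
```

```text
t 2.025 tcp [ 0.5627 -0.1548  0.2372] yaw -61.77 F [ 0.79  0.65 -0.12] T [-0.062  0.099 -0.035] w 1.002 tilt [-0.001 -0.    -1.   ] j [-0.29  0.31  1.46 -0.    1.38  0.79]
(array([24.1, -3.3, 17.2]), array([ 0.001,  0.   , -0.005]))
[ 0.63674526 -0.11558509  0.43395492] [274.17539225 182.59732944]
```

View pics/w1.png

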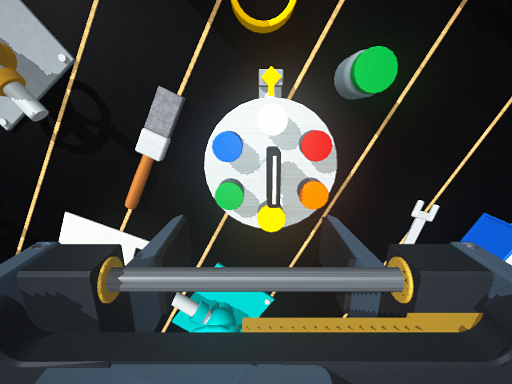

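The wrist view shows the bar at about (274,177), with the pointer at (271,77) straight up its line and the white lid next to it. I'll measure the axis from here.

```bash
cat > tur.py <<'E'
from h import *
def turret(T):
    c=(T['K'],T['R'],T['t']);P=cloud(c,T['d']);H=cv2.cvtColor(T['p'],cv2.COLOR_RGB2HSV).astype(int)
    near=np.hypot(P[...,0]-.577,P[...,1]+.1745)<.13
    Z=P[...,2]
    L={}
    for nm,hh in dict(blue=108,green=68,yellow=29,orange=15,red=0).items():
        k=near&((abs(H[...,0]-hh)<6)|(abs(H[...,0]-hh-180)<5))&(H[...,1]>150)&(Z>.06)&(Z<.08)
        if k.sum()>20:
            (u,v),r=cv2.minEnclosingCircle(np.argwhere(k)[:,::-1].astype(np.float32)); L[nm]=P[k].mean(0)
            print('  ',nm,L[nm].round(4),k.sum())
    for a,b in [('blue','orange'),('green','red')]:
        if a in L and b in L: d=L[b]-L[a]; print('  axis',((L[a]+L[b])/2).round(4),'dist',np.hypot(*d[:2]).round(4),'ang',np.degrees(np.arctan2(d[1],d[0])).round(2))
    b=(np.hypot(P[...,0]-.577,P[...,1]+.1745)<.045)&(Z>.109)&(Z<.127); B=P[b]
    if len(B)>20:
        rr=cv2.minAreaRect((B[:,:2]*1e4).astype(np.float32)); m=B.mean(0); u=np.linalg.svd(B[:,:2]-m[:2])[2][0]
        print('  bar mean',m.round(4),'rect',np.array(rr[0])/1e4,rr[1],rr[2],'ang',np.degrees(np.arctan2(u[1],u[0])))
    k=near&(abs(H[...,0]-27)<6)&(H[...,1]>180)&(Z>.02)&(Z<.045)
    if k.any(): print('  ptr',P[k].mean(0).round(4))
if __name__=='__main__':
    import sys
    turret(np.load(sys.argv[1]))
E
python3 tur.py w1.npz
```

```text
blue [ 0.5819 -0.1028  0.07  ] 716
   green [ 0.5209 -0.1358  0.0702] 621
   yellow [ 0.5188 -0.2056  0.0702] 566
   orange [ 0.5789 -0.2409  0.0701] 644
   red [ 0.6396 -0.2078  0.0701] 732
  axis [ 0.5804 -0.1719  0.0701] dist 0.1381 ang -91.23
  axis [ 0.5802 -0.1718  0.0701] dist 0.1388 ang -31.24
  bar mean [ 0.5813 -0.1708  0.1179] rect [ 0.57999478 -0.17208392] (713.8310546875, 160.23681640625) 29.007139205932617 ang -151.4458232409249
  ptr [ 0.6826 -0.1159  0.034 ]
```

Wrist gives (0.580, -0.172), bar angle 28.6°, heights match. The three cameras spread by about 3 mm, so I use (0.579, -0.173). I'll go down in two stages.

```bash
python3 - <<'E'
from h import *
st(); print(rel([.579,-.173,.14],-61.45),rel([.579,-.173,.085],-61.45))
E
```

```text
t 2.075 tcp [ 0.5655 -0.1604  0.2367] yaw -62.16 F [ 3.38 -4.21  1.65] T [-0.296 -0.052 -0.041] w 0.998 tilt [ 0.002 -0.006 -1.   ] j [-0.29  0.31  1.45 -0.    1.37  0.79]
(array([16.9, -6.2, 96.8]), array([ 0.001, -0.006, -0.012])) (array([ 16.5,  -6.2, 151.8]), array([ 0.001, -0.006, -0.012]))
```

Request:
carry_out:
  plan:
    - {"hand":0,"tx":8,"ty":-3,"tz":30,"ax":0,"ay":0,"az":-0.006}
    - {"hand":0,"tx":16,"ty":-6,"tz":60,"ax":0,"ay":0,"az":-0.01}
    - {"hand":0,"tx":16.5,"ty":-6,"tz":80,"ax":0,"ay":-0.003,"az":-0.012}
    - {"hand":0,"tx":16.5,"ty":-6,"tz":85,"ax":0,"ay":-0.006,"az":-0.012}
    - {"hand":0,"tx":16.5,"ty":-6,"tz":85,"ax":0,"ay":-0.006,"az":-0.012}

```text
time: 2.7
tcp_pos: [0.5787, -0.1726, 0.152]
orientation: [2.7, -1.605, -0.001]
contact_force: [0.0, -0.3, -0.3]
gripper_width: 1.003
```

```bash
python3 - <<'E'
from h import *
from tur import turret
st()
c=cam('wrist'); p,d=arm.snapshot('wrist'); save('w2',p); np.savez('w2.npz',p=p,d=d,K=c[0],R=c[1],t=c[2]); print(-c[1].T@c[2])
turret(np.load('w2.npz'))
print(rel([.579,-.173,.085],-61.45))
E
```

```text
t 2.7 tcp [ 0.5787 -0.1726  0.152 ] yaw -61.46 F [ 0.05 -0.31 -0.26] T [-0.071  0.19   0.017] w 1.003 tilt [-0.001 -0.    -1.   ] j [-0.31  0.39  1.55 -0.    1.2   0.76]
[ 0.65253792 -0.13288267  0.34871992]
   blue [ 0.5824 -0.1029  0.07  ] 1191
   green [ 0.5222 -0.1368  0.07  ] 923
   yellow [ 0.5177 -0.2065  0.0701] 777
   orange [ 0.5791 -0.2395  0.07  ] 943
   red [ 0.6399 -0.2076  0.0701] 1201
  axis [ 0.5807 -0.1712  0.07  ] dist 0.1367 ang -91.41
  axis [ 0.5811 -0.1722  0.07  ] dist 0.1374 ang -31.05
  bar mean [ 0.5825 -0.1708  0.1179] rect [ 0.58009175 -0.1719314 ] (713.4058227539062, 160.55369567871094) 29.018360137939453 ang -151.3196705355106
  ptr [ 0.6826 -0.116   0.0339]
(array([ 0.2,  0.2, 67.6]), array([ 0.   , -0.001, -0.   ]))
```

View pics/w2.png

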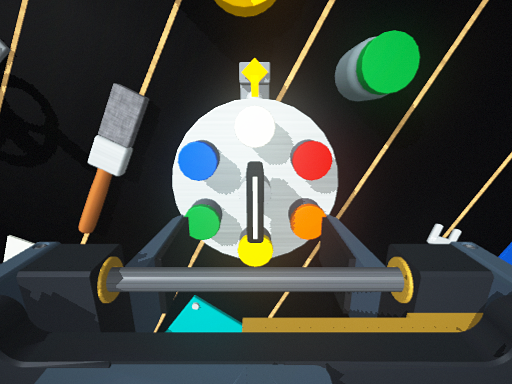

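The bar sits at column 255, midway between the fingers (about 125 and 388), and parallel to the pads. I'll go down to a TCP height of 0.085 m.

Request:
carry_out:
  plan:
    - {"hand":0,"tx":0,"ty":0,"tz":25,"ax":0,"ay":0,"az":0}
    - {"hand":0,"tx":0,"ty":0,"tz":50,"ax":0,"ay":0,"az":0}
    - {"hand":0,"tx":0,"ty":0,"tz":66,"ax":0,"ay":0,"az":0}
    - {"hand":0.4,"tx":0,"ty":0,"tz":67,"ax":0,"ay":0,"az":0}
    - {"hand":0.7,"tx":0,"ty":0,"tz":67,"ax":0,"ay":0,"az":0}
  squeeze: 20

```text
time: 3.38
tcp_pos: [0.5799, -0.1729, 0.0866]
orientation: [-2.7, 1.605, -0.004]
contact_force: [0.3, -0.4, -0.0]
gripper_width: 0.813
```

Request:
carry_out:
  plan:
    - {"hand":1,"tx":0,"ty":0,"tz":0,"ax":0,"ay":0,"az":0}
    - {"hand":1,"tx":0,"ty":0,"tz":0,"ax":0,"ay":0,"az":0}
    - {"hand":1,"tx":0,"ty":0,"tz":0,"ax":0,"ay":0,"az":0}
    - {"hand":1,"tx":0,"ty":0,"tz":0,"ax":0,"ay":0,"az":0}
    - {"hand":1,"tx":0,"ty":0,"tz":0,"ax":0,"ay":0,"az":0}
  squeeze: 20

```text
time: 4.0
tcp_pos: [0.5798, -0.1729, 0.0866]
orientation: [-2.701, 1.605, -0.004]
contact_force: [-0.4, 0.3, -0.0]
gripper_width: 0.262
```

```bash
python3 - <<'E'
from h import *
st()
E
```

```text
t 4.0 tcp [ 0.5798 -0.1729  0.0866] yaw -61.45 F [-0.41  0.26 -0.03] T [-0.107  0.202  0.013] w 0.262 tilt [ 0.002 -0.001 -1.   ] j [-0.31  0.44  1.64 -0.    1.05  0.76]
```

Request:
carry_out:
  plan:
    - {"hand":1,"tx":0,"ty":0,"tz":0,"ax":0,"ay":0,"az":0}
    - {"hand":1,"tx":0,"ty":0,"tz":0,"ax":0,"ay":0,"az":0}
    - {"hand":1,"tx":0,"ty":0,"tz":0,"ax":0,"ay":0,"az":0}
    - {"hand":1,"tx":0,"ty":0,"tz":0,"ax":0,"ay":0,"az":0}
    - {"hand":1,"tx":0,"ty":0,"tz":0,"ax":0,"ay":0,"az":0}
  squeeze: 20

```text
time: 4.62
tcp_pos: [0.5794, -0.1722, 0.0865]
orientation: [-2.7, 1.605, -0.002]
contact_force: [-2.6, 5.7, 1.2]
gripper_width: 0.172
```

```bash
python3 - <<'E'
from h import *
st()
E
```

```text
t 4.625 tcp [ 0.5794 -0.1722  0.0865] yaw -61.46 F [-2.56  5.74  1.23] T [0.879 0.551 0.093] w 0.172 tilt [ 0.001 -0.    -1.   ] j [-0.31  0.44  1.64  0.    1.06  0.76]
```

Gripped: width 15.7 mm against the 16 mm bar, side force about 6 N. Now I'll turn counter-clockwise, which is negative about the tool's z.

Request:
carry_out:
  plan:
    - {"hand":1,"tx":0,"ty":0,"tz":0,"ax":0,"ay":0,"az":-0.1}
    - {"hand":1,"tx":0,"ty":0,"tz":0,"ax":0,"ay":0,"az":-0.22}
    - {"hand":1,"tx":0,"ty":0,"tz":0,"ax":0,"ay":0,"az":-0.34}
    - {"hand":1,"tx":0,"ty":0,"tz":0,"ax":0,"ay":0,"az":-0.46}
    - {"hand":1,"tx":0,"ty":0,"tz":0,"ax":0,"ay":0,"az":-0.56}
  squeeze: 25

```text
time: 5.25
tcp_pos: [0.5795, -0.1718, 0.0866]
orientation: [-3.039, 0.792, -0.002]
contact_force: [-0.7, 4.1, 2.4]
gripper_width: 0.175
```

```bash
python3 - <<'E'
from h import *
st()
E
```

```text
t 5.25 tcp [ 0.5795 -0.1718  0.0866] yaw -29.21 F [-0.73  4.06  2.42] T [ 0.755  0.373 -0.019] w 0.175 tilt [ 0.001  0.001 -1.   ] j [-0.31  0.44  1.64  0.    1.06  0.2 ]
```

Request:
carry_out:
  plan:
    - {"hand":1,"tx":0,"ty":0,"tz":0,"ax":0,"ay":0,"az":-0.12}
    - {"hand":1,"tx":0,"ty":0,"tz":0,"ax":0,"ay":0,"az":-0.24}
    - {"hand":1,"tx":0,"ty":0,"tz":0,"ax":0,"ay":0,"az":-0.36}
    - {"hand":1,"tx":0,"ty":0,"tz":0,"ax":0,"ay":0,"az":-0.45}
    - {"hand":1,"tx":0,"ty":0,"tz":0,"ax":0,"ay":0,"az":-0.484}
  squeeze: 25

```text
time: 5.88
tcp_pos: [0.5795, -0.1714, 0.0866]
orientation: [-3.139, 0.046, -0.002]
contact_force: [-0.7, 4.3, 2.0]
gripper_width: 0.24
```

```bash
python3 - <<'E'
from h import *
st()
p,d=arm.snapshot('wrist');save('w3',p)
p,d=arm.snapshot('top');save('t3',cv2.resize(p[130:210,275:355],(400,400),interpolation=cv2.INTER_CUBIC))
st()
E
```

```text
t 5.875 tcp [ 0.5795 -0.1714  0.0866] yaw -1.67 F [-0.69  4.27  1.96] T [ 0.755  0.33  -1.514] w 0.24 tilt [ 0.002  0.002 -1.   ] j [-0.31  0.44  1.64  0.    1.06 -0.28]
t 5.975 tcp [ 0.5795 -0.1715  0.0866] yaw -1.67 F [-1.18  4.52  1.85] T [ 0.7    0.317 -1.416] w 0.236 tilt [ 0.002  0.002 -1.   ] j [-0.31  0.44  1.64  0.    1.06 -0.28]
```

View pics/w3.png

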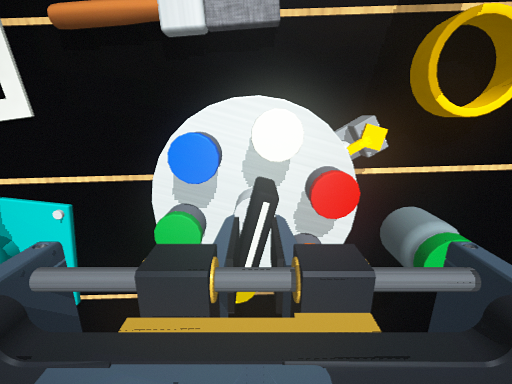

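View pics/t3.png

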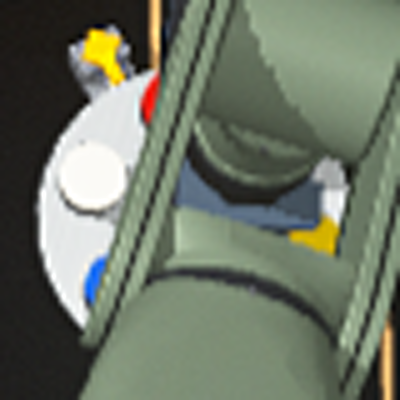

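```bash
python3 - <<'E'
from h import *
from tur import turret
for n in ['side','wrist']:
    c=cam(n); p,d=arm.snapshot(n); np.savez(f'{n}4.npz',p=p,d=d,K=c[0],R=c[1],t=c[2]); turret(np.load(f'{n}4.npz'))
    if n=='side': save('s4',cv2.resize(p[215:285,240:310],(500,500),interpolation=cv2.INTER_CUBIC))
st()
E
```

```text
blue [ 0.5305 -0.1298  0.0694] 87
   green [ 0.5098 -0.1924  0.0699] 124
   yellow [ 0.5574 -0.243   0.0697] 138
   orange [ 0.6265 -0.2251  0.0694] 137
   red [ 0.6454 -0.1602  0.07  ] 119
  axis [ 0.5785 -0.1774  0.0694] dist 0.1353 ang -44.78
  axis [ 0.5776 -0.1763  0.0699] dist 0.1393 ang 13.38
  bar mean [ 0.5777 -0.1835  0.118 ] rect [ 0.58117954 -0.18328198] (608.3124389648438, 334.95428466796875) 60.08367156982422 ang -111.31238730279694
  ptr [ 0.684  -0.1164  0.0332]
   blue [ 0.5323 -0.1208  0.0701] 2066
   green [ 0.5131 -0.1823  0.0698] 1306
   yellow [ 0.5668 -0.2523  0.0702] 155
   red [ 0.6469 -0.1546  0.0699] 1855
  axis [ 0.58   -0.1684  0.0698] dist 0.1367 ang 11.7
  bar mean [ 0.5819 -0.1617  0.1181] rect [ 0.58271885 -0.16458162] (386.6615295410156, 546.7335815429688) 12.060583114624023 ang -107.08468851530246
  ptr [ 0.682  -0.1157  0.034 ]
t 6.075 tcp [ 0.5795 -0.1715  0.0866] yaw -1.63 F [-0.47  3.96  1.97] T [ 0.805  0.282 -1.47 ] w 0.232 tilt [ 0.001  0.002 -1.   ] j [-0.31  0.44  1.64  0.    1.06 -0.28]
```

View pics/s4.png

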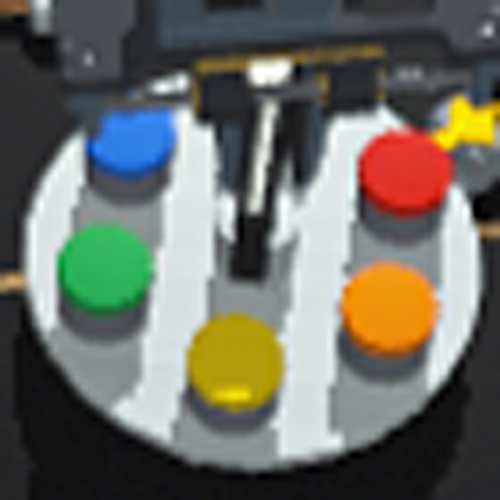

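The table lags the gripper by about 15°: it stands near 44°, the torque is 1.5 N m and the jaws have been pried open to 21 mm. I need to see whether something blocks it.

```bash
python3 - <<'E'
from h import *
S=np.load('side4.npz'); save('s4b',cv2.resize(S['p'][180:310,190:390],(800,520),interpolation=cv2.INTER_CUBIC))
W=np.load('wrist4.npz'); save('w4',cv2.resize(W['p'][60:320,100:430],(760,600)))
st()
E
```

```text
t 6.075 tcp [ 0.5795 -0.1715  0.0866] yaw -1.63 F [-0.47  3.96  1.97] T [ 0.805  0.282 -1.47 ] w 0.232 tilt [ 0.001  0.002 -1.   ] j [-0.31  0.44  1.64  0.    1.06 -0.28]
```

View pics/s4b.png

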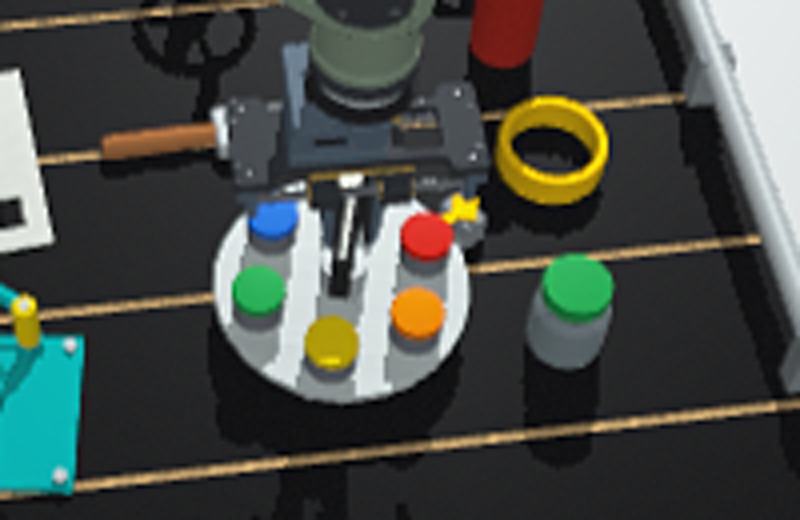

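View pics/w4.png

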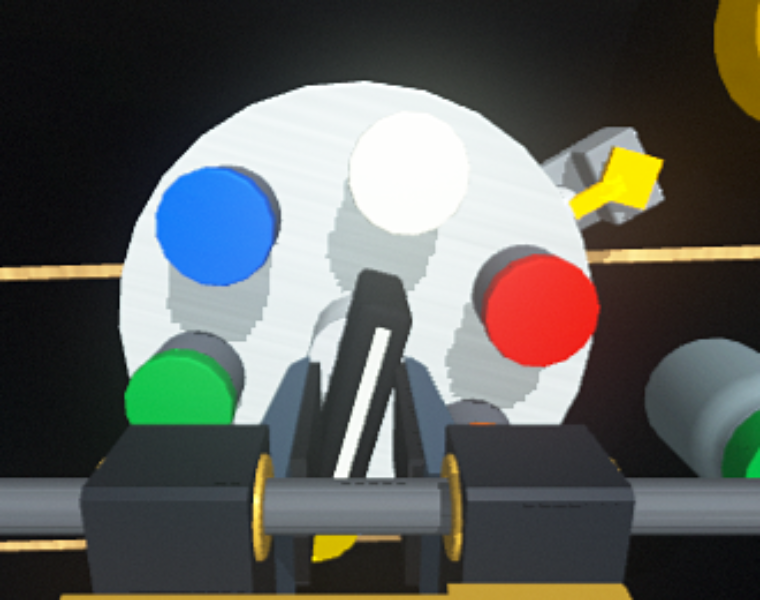

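Nothing visible blocks the table, and it seems to be creeping (jaws 0.240 → 0.232). I'll hold with a firmer grip, which squares the bar to the pads, and watch.

Request:
carry_out:
  plan:
    - {"hand":1,"tx":0,"ty":0,"tz":0,"ax":0,"ay":0,"az":0}
    - {"hand":1,"tx":0,"ty":0,"tz":0,"ax":0,"ay":0,"az":0}
    - {"hand":1,"tx":0,"ty":0,"tz":0,"ax":0,"ay":0,"az":0}
    - {"hand":1,"tx":0,"ty":0,"tz":0,"ax":0,"ay":0,"az":0}
    - {"hand":1,"tx":0,"ty":0,"tz":0,"ax":0,"ay":0,"az":0}
  squeeze: 40

```text
time: 6.7
tcp_pos: [0.5792, -0.1726, 0.0865]
orientation: [3.141, -0.043, 0.001]
contact_force: [-4.5, -4.1, 1.6]
gripper_width: 0.169
```

```bash
python3 - <<'E'
from h import *
from tur import turret
st()
n='wrist';c=cam(n); p,d=arm.snapshot(n); np.savez(f'{n}5.npz',p=p,d=d,K=c[0],R=c[1],t=c[2]); turret(np.load(f'{n}5.npz'))
E
```

```text
t 6.7 tcp [ 0.5792 -0.1726  0.0865] yaw -1.56 F [-4.47 -4.05  1.58] T [-0.97   0.656  0.38 ] w 0.169 tilt [ 0.001 -0.    -1.   ] j [-0.31  0.44  1.64 -0.    1.06 -0.28]
   blue [ 0.5209 -0.1348  0.07  ] 1997
   green [ 0.5205 -0.1914  0.0691] 524
   yellow [ 0.5773 -0.2547  0.0702] 296
   orange [ 0.638  -0.1943  0.069 ] 560
   red [ 0.6404 -0.1376  0.0699] 1954
  axis [ 0.5794 -0.1646  0.0695] dist 0.1313 ang -26.95
  axis [ 0.5804 -0.1645  0.0695] dist 0.1314 ang 24.18
  bar mean [ 0.5799 -0.1617  0.1182] rect [ 0.57758745 -0.16435332] (581.1387939453125, 329.4532470703125) 74.0868148803711 ang -91.46601356269153
  ptr [ 0.6821 -0.1157  0.0339]
```

It went through: the jaws are back flush on the bar (15.4 mm) and the bar is at 88.5° (28.6 + 60). I'll release and check the click.

Request:
carry_out:
  plan:
    - {"hand":0.6,"tx":0,"ty":0,"tz":0,"ax":0,"ay":0,"az":0}
    - {"hand":0.4,"tx":0,"ty":0,"tz":0,"ax":0,"ay":0,"az":0}
    - {"hand":0.2,"tx":0,"ty":0,"tz":0,"ax":0,"ay":0,"az":0}
    - {"hand":0,"tx":0,"ty":0,"tz":0,"ax":0,"ay":0,"az":0}
    - {"hand":0,"tx":0,"ty":0,"tz":0,"ax":0,"ay":0,"az":0}

```text
time: 7.38
tcp_pos: [0.5793, -0.1725, 0.0865]
orientation: [3.141, -0.043, 0.002]
contact_force: [0.2, 0.3, -0.3]
gripper_width: 0.682
```

```bash
python3 - <<'E'
from h import *
from tur import turret
st()
for n in ['wrist','side']:
    c=cam(n); p,d=arm.snapshot(n); np.savez(f'{n}6.npz',p=p,d=d,K=c[0],R=c[1],t=c[2]); turret(np.load(f'{n}6.npz')); save(n+'6',p)
E
```

```text
t 7.375 tcp [ 0.5793 -0.1725  0.0865] yaw -1.57 F [ 0.22  0.28 -0.32] T [-0.088  0.1    0.012] w 0.682 tilt [ 0.001 -0.    -1.   ] j [-0.31  0.44  1.64  0.    1.06 -0.28]
   blue [ 0.5209 -0.135   0.07  ] 1991
   green [ 0.5071 -0.1934  0.0696] 181
   yellow [ 0.5777 -0.2533  0.0701] 372
   orange [ 0.651  -0.1966  0.0692] 205
   red [ 0.6403 -0.1375  0.07  ] 1947
  axis [ 0.586  -0.1658  0.0696] dist 0.144 ang -25.35
  axis [ 0.5737 -0.1655  0.0698] dist 0.1445 ang 22.74
  bar mean [ 0.5795 -0.1628  0.1184] rect [ 0.57704756 -0.16393047] (575.4622802734375, 768.4984741210938) 77.52175903320312 ang -14.299836419419442
  ptr [ 0.6821 -0.1156  0.034 ]
   blue [ 0.5184 -0.141   0.0695] 111
   green [ 0.5164 -0.2095  0.0697] 125
   yellow [ 0.5764 -0.2459  0.0699] 137
   orange [ 0.6373 -0.2125  0.0697] 125
   red [ 0.6452 -0.1463  0.069 ] 61
  axis [ 0.5779 -0.1767  0.0696] dist 0.1387 ang -31.04
  axis [ 0.5808 -0.1779  0.0693] dist 0.1434 ang 26.16
  bar mean [ 0.5786 -0.182   0.1178] rect [ 0.57545254 -0.18106482] (810.1859130859375, 617.6067504882812) 6.013824939727783 ang -128.7553032552226
  ptr [ 0.6827 -0.1175  0.0344]
```

View pics/wrist6.png

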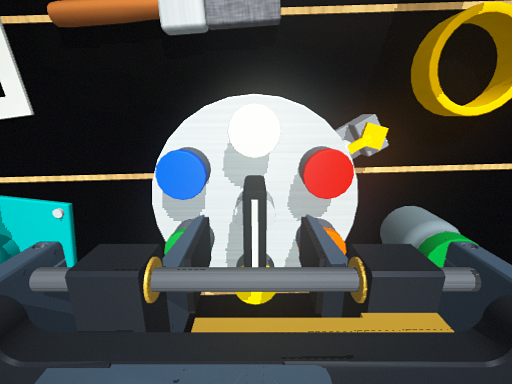

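Bar released. The red pot stands at the pointer, and the lids repeat the start pattern to within 0.2° after exactly 60°. I'll lift and go to the valve.

Request:
carry_out:
  plan:
    - {"hand":0,"tx":0,"ty":0,"tz":-40,"ax":0,"ay":0,"az":0}
    - {"hand":0,"tx":0,"ty":0,"tz":-90,"ax":0,"ay":0,"az":0}
    - {"hand":0,"tx":-5,"ty":-30,"tz":-130,"ax":0,"ay":0,"az":0}
    - {"hand":0,"tx":-15,"ty":-85,"tz":-145,"ax":0,"ay":0,"az":0}
    - {"hand":0,"tx":-25,"ty":-140,"tz":-150,"ax":0,"ay":0,"az":0}

```text
time: 8.1
tcp_pos: [0.5583, -0.0307, 0.2381]
orientation: [3.141, -0.045, 0.007]
contact_force: [0.2, -0.2, -0.5]
gripper_width: 0.999
```

```bash
python3 - <<'E'
from h import *
st(); print(rel([.53,.19,.23],0))
E
```

```text
t 8.1 tcp [ 0.5583 -0.0307  0.2381] yaw -1.64 F [ 0.2  -0.17 -0.49] T [-0.069  0.047  0.01 ] w 0.999 tilt [ 0.004 -0.    -1.   ] j [-0.08  0.27  1.52  0.    1.36 -0.05]
(array([ -34.7, -219.8,    7.9]), array([ 0.   , -0.004, -0.029]))
```

Request:
carry_out:
  plan:
    - {"hand":0,"tx":-6,"ty":-45,"tz":1,"ax":0,"ay":0,"az":-0.006}
    - {"hand":0,"tx":-14,"ty":-100,"tz":2,"ax":0,"ay":0,"az":-0.012}
    - {"hand":0,"tx":-22,"ty":-155,"tz":3,"ax":0,"ay":0,"az":-0.02}
    - {"hand":0,"tx":-28,"ty":-195,"tz":3,"ax":0,"ay":-0.002,"az":-0.029}
    - {"hand":0,"tx":-30,"ty":-215,"tz":3,"ax":0,"ay":-0.004,"az":-0.029}

```text
time: 8.72
tcp_pos: [0.5341, 0.1868, 0.235]
orientation: [3.141, 0.004, 0.0]
contact_force: [0.0, 0.2, 0.7]
gripper_width: 1.0
```

```bash
cat > val.py <<'E'
from h import *
from scipy.optimize import least_squares
def valve(T):
    c=(T['K'],T['R'],T['t']);P=cloud(c,T['d']);H=cv2.cvtColor(T['p'],cv2.COLOR_RGB2HSV).astype(int);Z=P[...,2]
    near=np.hypot(P[...,0]-.53,P[...,1]-.238)<.075
    red=near&((H[...,0]<6)|(H[...,0]>174))&(H[...,1]>150)&(H[...,2]>60)&(Z>.1)&(Z<.125)
    X=P[red]; X=X[X[:,2]>.107]
    f=lambda q:np.maximum(np.abs(np.hypot(X[:,0]-q[0],X[:,1]-q[1])-.051)-.004,0)
    f2=lambda q:np.hypot(X[:,0]-q[0],X[:,1]-q[1])-.0505
    s=least_squares(f2,[.53,.238],loss='soft_l1',f_scale=.002); ax=s.x
    print(' wheel',ax.round(4),'z',np.percentile(X[:,2],[10,50,90,99]).round(4),len(X))
    yel=near&(abs(H[...,0]-28)<6)&(H[...,1]>150)&(Z>.12)&(Z<.17); Y=P[yel]
    if len(Y)>5:
        k=Y[:,2]>.1555; print(' handle all',Y.mean(0).round(4),Y[:,2].max().round(4),'top',Y[k].mean(0).round(4),k.sum())
        h=Y[k].mean(0)[:2]-ax; print('  r',np.hypot(*h).round(4),'ang',np.degrees(np.arctan2(h[1],h[0])).round(2))
    # spokes
    r=np.hypot(X[:,0]-ax[0],X[:,1]-ax[1]); k=(r>.018)&(r<.038); a=np.degrees(np.arctan2(X[k,1]-ax[1],X[k,0]-ax[0]))
    if k.sum()>10:
        z=np.exp(3j*np.radians(a)).mean(); print('  spokes mod120',np.degrees(np.angle(z)/3).round(2),'coh',abs(z).round(2),k.sum(), np.histogram(a,np.arange(-180,181,20))[0])
    return ax
if __name__=='__main__':
    import sys
    valve(np.load(sys.argv[1]))
E
python3 - <<'E'
from h import *
from val import valve
st()
n='wrist'
c=cam(n); p,d=arm.snapshot(n); np.savez(f'{n}7.npz',p=p,d=d,K=c[0],R=c[1],t=c[2]); save(n+'7',p); valve(np.load('wrist7.npz'))
for n in ['top0','side0']: valve(np.load(n+'.npz'))
st()
E
```

```text
t 8.725 tcp [0.5341 0.1868 0.235 ] yaw 0.14 F [0.04 0.16 0.72] T [-0.133  0.043 -0.021] w 1.0 tilt [ 0. -0. -1.] j [ 0.32  0.28  1.5  -0.    1.36  0.31]
 wheel [0.5308 0.2408] z [0.1083 0.1102 0.112  0.1138] 3054
 handle all [0.5405 0.1959 0.1506] 0.1607 top [0.5405 0.1934 0.1586] 149
  r 0.0483 ang -78.5
  spokes mod120 41.76 coh 0.97 330 [ 0  0  0  0 40 61  0  0  0  0 36 80  0  0  0  0 52 61]
 wheel [0.5286 0.2385] z [0.1082 0.1115 0.1149 0.1177] 370
 handle all [0.537  0.1887 0.1523] 0.1648 top [0.5388 0.1903 0.1603] 19
  r 0.0493 ang -78.14
  spokes mod120 41.47 coh 0.97 39 [0 0 0 0 6 7 0 0 0 0 4 8 0 0 0 0 6 8]
 wheel [0.5309 0.2353] z [0.1076 0.1099 0.1134 0.1161] 174
 handle all [0.5397 0.1842 0.1416] 0.1611 top [0.5396 0.1869 0.1583] 8
  r 0.0492 ang -79.78
t 8.775 tcp [0.5342 0.1883 0.2348] yaw 0.15 F [-0.52  1.9   0.31] T [-0.027  0.054  0.027] w 0.999 tilt [ 0.     0.002 -1.   ] j [0.32 0.28 1.5  0.   1.36 0.31]
```

View pics/wrist7.png

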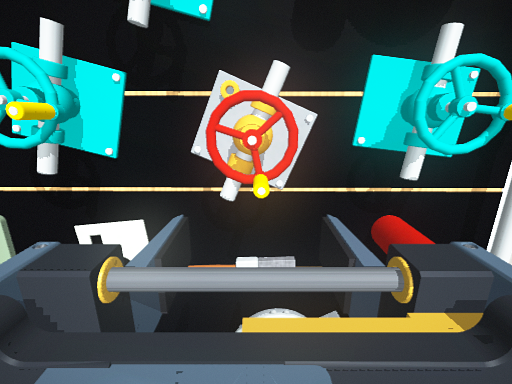

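The wrist view shows the red wheel at (252,140), its yellow handle at (261,186), and the turquoise look-alikes on either side. Estimates: axis (0.530, 0.240), handle (0.540, 0.191) at -78.5°, radius 49 mm against 50 in the text, top 0.159 m. Going down to grip it.

```bash
python3 - <<'E'
from h import *
st(); print(rel([.540,.191,.121],0))
E
```

```text
t 8.775 tcp [0.5342 0.1883 0.2348] yaw 0.15 F [-0.52  1.9   0.31] T [-0.027  0.054  0.027] w 0.999 tilt [ 0.     0.002 -1.   ] j [0.32 0.28 1.5  0.   1.36 0.31]
(array([  5.8,  -2.5, 113.8]), array([-0.002, -0.   ,  0.003]))
```

Request:
carry_out:
  plan:
    - {"hand":0,"tx":6,"ty":-2.5,"tz":30,"ax":0,"ay":0,"az":0.003}
    - {"hand":0,"tx":6,"ty":-2.5,"tz":65,"ax":0,"ay":0,"az":0.003}
    - {"hand":0,"tx":6,"ty":-2.5,"tz":95,"ax":0,"ay":0,"az":0.003}
    - {"hand":0.4,"tx":6,"ty":-2.5,"tz":112,"ax":0,"ay":0,"az":0.003}
    - {"hand":0.6,"tx":6,"ty":-2.5,"tz":114,"ax":0,"ay":0,"az":0.003}
  squeeze: 25

```text
time: 9.4
tcp_pos: [0.5398, 0.1894, 0.1196]
orientation: [-3.141, 0.003, 0.004]
contact_force: [0.4, 0.2, 1.0]
gripper_width: 0.81
```

Request:
carry_out:
  plan:
    - {"hand":0.7,"tx":0,"ty":0,"tz":0,"ax":0,"ay":0,"az":0}
    - {"hand":0.7,"tx":0,"ty":0,"tz":0,"ax":0,"ay":0,"az":0}
    - {"hand":0.7,"tx":0,"ty":0,"tz":0,"ax":0,"ay":0,"az":0}
    - {"hand":0.7,"tx":0,"ty":0,"tz":0,"ax":0,"ay":0,"az":0}
    - {"hand":0.7,"tx":0,"ty":0,"tz":0,"ax":0,"ay":0,"az":0}

```text
time: 10.02
tcp_pos: [0.5398, 0.1895, 0.1198]
orientation: [-3.141, 0.002, 0.004]
contact_force: [-0.2, -0.2, -0.8]
gripper_width: 0.303
```

```bash
python3 - <<'E'
from h import *
st(); n='wrist'
p,d=arm.snapshot(n); save('w8',p)
E
```

```text
t 10.025 tcp [0.5398 0.1895 0.1198] yaw -0.09 F [-0.22 -0.21 -0.8 ] T [-0.079 -0.006 -0.009] w 0.303 tilt [-0.002  0.    -1.   ] j [0.32 0.37 1.67 0.   1.1  0.32]
```

View pics/w8.png

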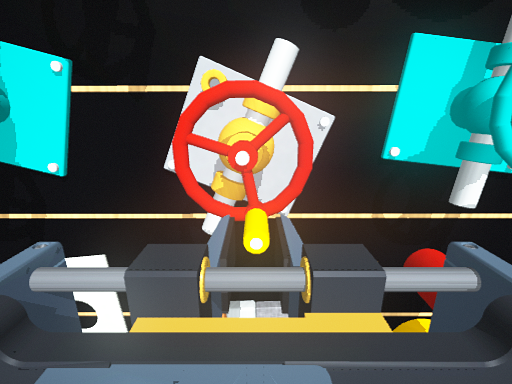

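The handle (256,235) is centred between the fingers (about 212 and 300). Closing.

Request:
carry_out:
  plan:
    - {"hand":1,"tx":0,"ty":0,"tz":0,"ax":0,"ay":0,"az":0}
    - {"hand":1,"tx":0,"ty":0,"tz":0,"ax":0,"ay":0,"az":0}
    - {"hand":1,"tx":0,"ty":0,"tz":0,"ax":0,"ay":0,"az":0}
    - {"hand":1,"tx":0,"ty":0,"tz":0,"ax":0,"ay":0,"az":0}
    - {"hand":1,"tx":0,"ty":0,"tz":0,"ax":0,"ay":0,"az":0}
  squeeze: 25

```text
time: 10.7
tcp_pos: [0.5399, 0.1896, 0.1197]
orientation: [-3.141, 0.002, 0.003]
contact_force: [0.0, 0.5, 0.1]
gripper_width: 0.186
```

```bash
cat >> h.py <<'E'
AX=np.array([.530,.240]); OFF=np.array([0.,0.]) # handle minus tcp xy
def arc(dth,n=5,r=.05,ax=None,th0=None,z=None):
    """rows for turning by dth deg in n steps from the present handle angle"""
    ax=AX if ax is None else np.array(ax)
    o,M,yy=yaw(); h=o['tcp_pos'][:2]-ax; t=np.arctan2(h[1],h[0]) if th0 is None else np.radians(th0)
    print(' ang',np.degrees(np.arctan2(h[1],h[0])).round(2),'r',np.hypot(*h).round(4))
    for k in range(1,n+1):
        a=t+np.radians(dth)*k/n; w=np.array([*(ax+r*np.array([np.cos(a),np.sin(a)])),o['tcp_pos'][2] if z is None else z])
        print('  ',(M.T@(w-o['tcp_pos'])*1000).round(1))
E
python3 - <<'E'
from h import *
st(); arc(-60)
E
```

```text
t 10.7 tcp [0.5399 0.1896 0.1197] yaw -0.09 F [0.02 0.52 0.11] T [-0.065 -0.09  -0.019] w 0.186 tilt [-0.002  0.    -1.   ] j [0.32 0.37 1.67 0.   1.1  0.32]
 ang -78.89 r 0.0514
   [-10.7  -0.4   0. ]
   [-21.1  -1.7   0. ]
   [-31.   -5.    0.1]
   [-39.9 -10.4   0.1]
   [-47.6 -17.5   0.1]
```

Gripped (about 17 mm against 18 mm). Now clockwise in small arcs, watching the force.

Request:
carry_out:
  plan:
    - {"hand":1,"tx":-10.5,"ty":0,"tz":0,"ax":0,"ay":0,"az":0}
    - {"hand":1,"tx":-21,"ty":-2,"tz":0,"ax":0,"ay":0,"az":0}
    - {"hand":1,"tx":-31,"ty":-5,"tz":0,"ax":0,"ay":0,"az":0}
    - {"hand":1,"tx":-40,"ty":-10.5,"tz":0,"ax":0,"ay":0,"az":0}
    - {"hand":1,"tx":-47.5,"ty":-17.5,"tz":0,"ax":0,"ay":0,"az":0}
  squeeze: 25

```text
time: 11.32
tcp_pos: [0.4911, 0.2075, 0.1197]
orientation: [-3.141, 0.002, 0.005]
contact_force: [-0.3, -3.0, -0.4]
gripper_width: 0.186
```

```bash
python3 - <<'E'
from h import *
st(); arc(-75)
E
```

```text
t 11.325 tcp [0.4911 0.2075 0.1197] yaw -0.09 F [-0.32 -2.98 -0.37] T [-0.482  0.066  0.   ] w 0.186 tilt [-0.003  0.    -1.   ] j [0.38 0.31 1.76 0.   1.07 0.38]
 ang -140.15 r 0.0507
   [ -6.5 -11.5   0. ]
   [-10.4 -23.9   0. ]
   [-10.9 -36.9   0. ]
   [ -8.1 -49.7   0. ]
   [ -2.1 -61.3   0. ]
```

Request:
carry_out:
  plan:
    - {"hand":1,"tx":-6.5,"ty":-11.5,"tz":0,"ax":0,"ay":0,"az":0}
    - {"hand":1,"tx":-10.5,"ty":-24,"tz":0,"ax":0,"ay":0,"az":0}
    - {"hand":1,"tx":-11,"ty":-37,"tz":0,"ax":0,"ay":0,"az":0}
    - {"hand":1,"tx":-8,"ty":-49.5,"tz":0,"ax":0,"ay":0,"az":0}
    - {"hand":1,"tx":-2,"ty":-61.5,"tz":0,"ax":0,"ay":0,"az":0}

```text
time: 11.95
tcp_pos: [0.4906, 0.2694, 0.1197]
orientation: [3.14, -0.001, -0.002]
contact_force: [6.7, -6.4, -1.7]
gripper_width: 0.185
```

```bash
python3 - <<'E'
from h import *
st(); arc(-75)
E
```

```text
t 11.95 tcp [0.4906 0.2694 0.1197] yaw -0.04 F [ 6.66 -6.44 -1.74] T [-1.331 -1.078  0.004] w 0.185 tilt [-0.001 -0.001 -1.   ] j [ 0.48  0.35  1.7  -0.    1.09  0.48]
 ang 143.3 r 0.0491
   [ 8.4 -9.9 -0. ]
   [ 19.6 -16.6  -0. ]
   [ 32.2 -20.1  -0.1]
   [ 45.2 -20.3  -0.1]
   [ 57.9 -17.1  -0.1]
```

```bash
sed -i 's/^AX=.*/AX=np.array([.5302,.2387]); OFF=0/' h.py; python3 - <<'E'
from h import *
arc(-75)
E
```

```text
ang 142.25 r 0.0501
   [ 9.3 -9.1 -0. ]
   [ 20.7 -15.6  -0. ]
   [ 33.3 -19.   -0.1]
   [ 46.3 -18.9  -0.1]
   [ 58.9 -15.5  -0.1]
```

Request:
carry_out:
  plan:
    - {"hand":1,"tx":9.5,"ty":-9,"tz":0,"ax":0,"ay":0,"az":0}
    - {"hand":1,"tx":20.5,"ty":-15.5,"tz":0,"ax":0,"ay":0,"az":0}
    - {"hand":1,"tx":33.5,"ty":-19,"tz":0,"ax":0,"ay":0,"az":0}
    - {"hand":1,"tx":46.5,"ty":-19,"tz":0,"ax":0,"ay":0,"az":0}
    - {"hand":1,"tx":59,"ty":-15.5,"tz":0,"ax":0,"ay":0,"az":0}

```text
time: 12.58
tcp_pos: [0.5498, 0.2847, 0.1197]
orientation: [3.141, -0.001, -0.004]
contact_force: [-3.6, -3.3, 3.2]
gripper_width: 0.187
```

```bash
python3 - <<'E'
from h import *
st(); arc(-75)
E
```

```text
t 12.575 tcp [0.5498 0.2847 0.1197] yaw -0.05 F [-3.61 -3.32  3.17] T [-0.867  0.749 -0.054] w 0.187 tilt [-0.003 -0.001 -1.   ] j [0.46 0.44 1.56 0.   1.15 0.46]
 ang 66.89 r 0.05
   [11.2  6.6 -0. ]
   [20.4 16.  -0. ]
   [26.8 27.3 -0.1]
   [30. 40. -0.]
   [29.9 53.  -0. ]
```

That's 214° turned, about 0.6 turn, so from here the stop can come at any time. I'll drop the grip to 15 N, so the jaws give before the force gets high, and use 15° steps. First a table of circle points.

```bash
python3 - <<'E'
from h import *
for a in range(60,-301,-15):
    print(a,((AX+.05*np.array([np.cos(np.radians(a)),np.sin(np.radians(a))]))*1000).round(1))
E
```

```text
60 [555.2 282. ]
45 [565.6 274.1]
30 [573.5 263.7]
15 [578.5 251.6]
0 [580.2 238.7]
-15 [578.5 225.8]
-30 [573.5 213.7]
-45 [565.6 203.3]
-60 [555.2 195.4]
-75 [543.1 190.4]
-90 [530.2 188.7]
-105 [517.3 190.4]
-120 [505.2 195.4]
-135 [494.8 203.3]
-150 [486.9 213.7]
-165 [481.9 225.8]
-180 [480.2 238.7]
-195 [481.9 251.6]
-210 [486.9 263.7]
-225 [494.8 274.1]
-240 [505.2 282. ]
-255 [517.3 287. ]
-270 [530.2 288.7]
-285 [543.1 287. ]
-300 [555.2 282. ]
```

Request:
carry_out:
  plan:
    - {"hand":1,"tx":3,"ty":1.3,"tz":0,"ax":0,"ay":0,"az":0}
    - {"hand":1,"tx":5.4,"ty":2.7,"tz":0,"ax":0,"ay":0,"az":0}
    - {"hand":1,"tx":8,"ty":4.4,"tz":0,"ax":0,"ay":0,"az":0}
    - {"hand":1,"tx":10.5,"ty":6.2,"tz":0,"ax":0,"ay":0,"az":0}
    - {"hand":1,"tx":13,"ty":8.4,"tz":0,"ax":0,"ay":0,"az":0}
  squeeze: 15

```text
time: 13.2
tcp_pos: [0.5628, 0.2765, 0.1197]
orientation: [3.141, -0.001, -0.004]
contact_force: [-2.1, -0.8, 2.5]
gripper_width: 0.192
```

Request:
carry_out:
  plan:
    - {"hand":1,"tx":2.1,"ty":1.9,"tz":0,"ax":0,"ay":0,"az":0}
    - {"hand":1,"tx":4.1,"ty":3.9,"tz":0,"ax":0,"ay":0,"az":0}
    - {"hand":1,"tx":6,"ty":6,"tz":0,"ax":0,"ay":0,"az":0}
    - {"hand":1,"tx":7.8,"ty":8.4,"tz":0,"ax":0,"ay":0,"az":0}
    - {"hand":1,"tx":9.3,"ty":10.8,"tz":0,"ax":0,"ay":0,"az":0}
  squeeze: 15

```text
time: 13.82
tcp_pos: [0.5723, 0.2658, 0.1197]
orientation: [-3.142, 0.001, 0.004]
contact_force: [-3.6, -1.0, 2.1]
gripper_width: 0.188
```

Request:
carry_out:
  plan:
    - {"hand":1,"tx":1.7,"ty":2.7,"tz":0,"ax":0,"ay":0,"az":0}
    - {"hand":1,"tx":3.1,"ty":5.4,"tz":0,"ax":0,"ay":0,"az":0}
    - {"hand":1,"tx":4.4,"ty":8.2,"tz":0,"ax":0,"ay":0,"az":0}
    - {"hand":1,"tx":5.4,"ty":11.2,"tz":0,"ax":0,"ay":0,"az":0}
    - {"hand":1,"tx":6.2,"ty":14.2,"tz":0,"ax":0,"ay":0,"az":0}
  squeeze: 15

```text
time: 14.45
tcp_pos: [0.5786, 0.2515, 0.1197]
orientation: [-3.141, 0.001, 0.004]
contact_force: [-3.4, 0.6, 1.8]
gripper_width: 0.186
```

Request:
carry_out:
  plan:
    - {"hand":1,"tx":0.6,"ty":2.8,"tz":0,"ax":0,"ay":0,"az":0}
    - {"hand":1,"tx":1,"ty":5.7,"tz":0,"ax":0,"ay":0,"az":0}
    - {"hand":1,"tx":1.4,"ty":8.6,"tz":0,"ax":0,"ay":0,"az":0}
    - {"hand":1,"tx":1.6,"ty":11.5,"tz":0,"ax":0,"ay":0,"az":0}
    - {"hand":1,"tx":1.6,"ty":14.4,"tz":0,"ax":0,"ay":0,"az":0}
  squeeze: 15

```text
time: 15.08
tcp_pos: [0.5803, 0.2371, 0.1197]
orientation: [-3.141, 0.001, 0.003]
contact_force: [-3.2, 1.6, 1.4]
gripper_width: 0.187
```

Request:
carry_out:
  plan:
    - {"hand":1,"tx":-0.1,"ty":2.8,"tz":0,"ax":0,"ay":0,"az":0}
    - {"hand":1,"tx":-0.4,"ty":5.6,"tz":0,"ax":0,"ay":0,"az":0}
    - {"hand":1,"tx":-0.9,"ty":8.4,"tz":0,"ax":0,"ay":0,"az":0}
    - {"hand":1,"tx":-1.6,"ty":11.1,"tz":0,"ax":0,"ay":0,"az":0}
    - {"hand":1,"tx":-2.6,"ty":13.8,"tz":0,"ax":0,"ay":0,"az":0}
  squeeze: 15

```text
time: 15.7
tcp_pos: [0.5779, 0.2232, 0.1197]
orientation: [-3.141, 0.001, 0.002]
contact_force: [-2.7, 1.6, 0.9]
gripper_width: 0.188
```

Request:
carry_out:
  plan:
    - {"hand":1,"tx":-1,"ty":2.8,"tz":0,"ax":0,"ay":0,"az":0}
    - {"hand":1,"tx":-2.1,"ty":5.5,"tz":0,"ax":0,"ay":0,"az":0}
    - {"hand":1,"tx":-3.5,"ty":8.2,"tz":0,"ax":0,"ay":0,"az":0}
    - {"hand":1,"tx":-5,"ty":10.8,"tz":0,"ax":0,"ay":0,"az":0}
    - {"hand":1,"tx":-6.8,"ty":13.2,"tz":0,"ax":0,"ay":0,"az":0}
  squeeze: 15

```text
time: 16.32
tcp_pos: [0.5764, 0.2164, 0.1199]
orientation: [-3.128, 0.003, -0.017]
contact_force: [10.8, 16.3, -9.4]
gripper_width: 0.19
```

The force jumped to about 20 N and motion stopped at about -26°, after roughly 0.85 turn clockwise. That looks like the stop. I'll check the wheel's angle by camera.

```bash
python3 - <<'E'
from h import *
from val import valve
st()
n='wrist'
c=cam(n); p,d=arm.snapshot(n); np.savez(f'{n}9.npz',p=p,d=d,K=c[0],R=c[1],t=c[2]); save(n+'9',p); valve(np.load('wrist9.npz'))
n='side'
c=cam(n); p,d=arm.snapshot(n); np.savez(f'{n}9.npz',p=p,d=d,K=c[0],R=c[1],t=c[2]); save(n+'9',cv2.resize(p[120:190,210:280],(500,500),interpolation=cv2.INTER_CUBIC)); valve(np.load('side9.npz'))
st()
E
```

```text
t 16.325 tcp [0.5764 0.2164 0.1199] yaw -0.11 F [10.78 16.29 -9.39] T [ 2.864 -1.771 -0.059] w 0.19 tilt [ 0.011  0.013 -1.   ] j [0.34 0.42 1.58 0.01 1.12 0.33]
 wheel [0.5322 0.2409] z [0.1082 0.1102 0.1121 0.1139] 5850
 handle all [0.5768 0.2261 0.1492] 0.1609 top [0.5769 0.2235 0.1585] 412
  r 0.048 ang -21.28
  spokes mod120 -22.79 coh 0.96 696 [  0 190  38   0   0   0   0 128  91   0   0   0   0 151  98   0   0   0]
 wheel [0.5314 0.2372] z [0.1075 0.1103 0.1136 0.1161] 173
 handle all [0.5769 0.214  0.1426] 0.1594 top [0.5799 0.2174 0.1577] 6
  r 0.0524 ang -22.13
  spokes mod120 -21.21 coh 0.97 17 [0 2 1 0 0 0 0 7 0 0 0 0 0 1 6 0 0 0]
t 16.425 tcp [0.5765 0.2159 0.1199] yaw -0.12 F [ 9.22 17.4  -9.14] T [ 2.832 -1.428 -0.003] w 0.191 tilt [ 0.011  0.012 -1.   ] j [0.33 0.42 1.58 0.01 1.12 0.33]
```

View pics/wrist9.png

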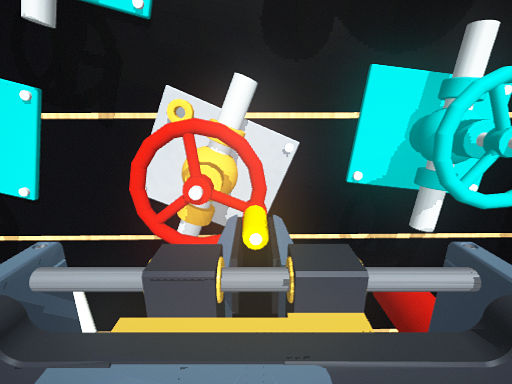

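Wheel stands at -22.8° (spoke fit; the handle spoke was at -78.3° at the start), so 304.5° = 0.846 turn turned. Because the turret hung up briefly on its way, I'll push once more with a firmer grip, to be sure this is the real stop and not a tight spot.

Request:
carry_out:
  plan:
    - {"hand":1,"tx":0,"ty":0,"tz":0,"ax":0,"ay":0,"az":0}
    - {"hand":1,"tx":-1,"ty":3,"tz":0,"ax":0,"ay":0,"az":0}
    - {"hand":1,"tx":-2,"ty":6,"tz":0,"ax":0,"ay":0,"az":0}
    - {"hand":1,"tx":-4,"ty":9,"tz":0,"ax":0,"ay":0,"az":0}
    - {"hand":1,"tx":-4,"ty":9,"tz":0,"ax":0,"ay":0,"az":0}
  squeeze: 40

```text
time: 17.05
tcp_pos: [0.5768, 0.2162, 0.1197]
orientation: [-3.111, 0.007, -0.032]
contact_force: [7.0, 28.4, -10.7]
gripper_width: 0.182
```

```bash
python3 - <<'E'
from h import *
from val import valve
st()
n='wrist'
c=cam(n); p,d=arm.snapshot(n); np.savez(f'{n}10.npz',p=p,d=d,K=c[0],R=c[1],t=c[2]); save(n+'10',p); valve(np.load('wrist10.npz'))
st()
E
```

```text
t 17.05 tcp [0.5768 0.2162 0.1197] yaw -0.29 F [  6.96  28.39 -10.65] T [ 4.72  -1.099 -0.056] w 0.182 tilt [ 0.021  0.03  -0.999] j [0.33 0.42 1.6  0.02 1.1  0.32]
 wheel [0.5322 0.2407] z [0.1083 0.1102 0.112  0.1139] 5799
 handle all [0.5768 0.2261 0.1493] 0.1659 top [0.5769 0.2235 0.1587] 407
  r 0.0479 ang -21.04
  spokes mod120 -22.98 coh 0.96 704 [  0 197  34   0   0   0   0 131  88   0   0   0   0 157  97   0   0   0]
t 17.1 tcp [0.5768 0.2162 0.1198] yaw -0.28 F [  7.69  26.35 -10.65] T [ 4.6   -1.046  0.008] w 0.183 tilt [ 0.021  0.03  -0.999] j [0.33 0.42 1.6  0.02 1.1  0.32]
```

The stop holds: with 30 N the wheel stayed at -23.0°, so it is closed. Now I'll relax the push and straighten the tool.

```bash
python3 - <<'E'
from h import *
o,M,y=yaw(); print(rel(o['tcp_pos'],0))
E
```

```text
(array([0., 0., 0.]), array([-0.03 , -0.021, -0.005]))
```

Request:
carry_out:
  plan:
    - {"hand":1,"tx":0,"ty":0,"tz":0,"ax":-0.01,"ay":-0.007,"az":0}
    - {"hand":1,"tx":0,"ty":0,"tz":0,"ax":-0.02,"ay":-0.014,"az":-0.002}
    - {"hand":1,"tx":0,"ty":0,"tz":0,"ax":-0.03,"ay":-0.021,"az":-0.005}
    - {"hand":1,"tx":0,"ty":0,"tz":0,"ax":-0.03,"ay":-0.021,"az":-0.005}
    - {"hand":1,"tx":0,"ty":0,"tz":0,"ax":-0.03,"ay":-0.021,"az":-0.005}
  squeeze: 25

```text
time: 17.73
tcp_pos: [0.5766, 0.2156, 0.1198]
orientation: [3.141, 0.0, -0.001]
contact_force: [-3.8, 0.9, 1.0]
gripper_width: 0.188
```

```bash
python3 - <<'E'
from h import *
from val import valve
st()
n='wrist'
c=cam(n); p,d=arm.snapshot(n); np.savez(f'{n}11.npz',p=p,d=d,K=c[0],R=c[1],t=c[2]); save(n+'11',p); valve(np.load('wrist11.npz'))
E
```

```text
t 17.725 tcp [0.5766 0.2156 0.1198] yaw 0.01 F [-3.81  0.85  0.96] T [0.085 0.497 0.004] w 0.188 tilt [-0.001 -0.    -1.   ] j [ 0.34  0.43  1.57 -0.    1.14  0.34]
 wheel [0.5322 0.241 ] z [0.1082 0.1102 0.112  0.1138] 5933
 handle all [0.5771 0.2264 0.1491] 0.1623 top [0.5771 0.2237 0.1586] 405
  r 0.0481 ang -21.1
  spokes mod120 -22.52 coh 0.96 696 [  0 178  45   0   0   0   0 133  88   0   0   0   0 150 102   0   0   0]
```

Relaxed, and the wheel reads -22.5° with a residual of 4 N. The grip slipped about 4 mm along the pads, so the TCP circle's centre is now about (0.530, 0.235). I'll back off counter-clockwise, ten calls of 72°.

```bash
sed -i 's/^AX=.*/AX=np.array([.5300,.2350]); OFF=0/' h.py; python3 - <<'E'
from h import *
arc(72,th0=-22.7,z=.120)
E
```

```text
ang -22.62 r 0.0505
   [  2.9 -12.2  -0.2]
   [  3.1 -24.7  -0.2]
   [  0.2 -36.9  -0.2]
   [ -5.6 -48.   -0.2]
   [-14.  -57.3  -0.2]
```

Request:
carry_out:
  plan:
    - {"hand":1,"tx":3,"ty":-12,"tz":0,"ax":0,"ay":0,"az":0}
    - {"hand":1,"tx":3,"ty":-24.5,"tz":0,"ax":0,"ay":0,"az":0}
    - {"hand":1,"tx":0,"ty":-37,"tz":0,"ax":0,"ay":0,"az":0}
    - {"hand":1,"tx":-5.5,"ty":-48,"tz":0,"ax":0,"ay":0,"az":0}
    - {"hand":1,"tx":-14,"ty":-57,"tz":0,"ax":0,"ay":0,"az":0}
  squeeze: 35

```text
time: 18.4
tcp_pos: [0.5624, 0.2733, 0.1198]
orientation: [3.141, 0.001, 0.0]
contact_force: [-0.8, -4.1, 1.9]
gripper_width: 0.185
```

```bash
python3 - <<'E'
from h import *
st(); arc(72,th0=49.3,z=.120)
E
```

```text
t 18.4 tcp [0.5624 0.2733 0.1198] yaw 0.04 F [-0.85 -4.07  1.95] T [-0.707  0.097 -0.029] w 0.185 tilt [ 0.    -0.001 -1.   ] j [ 0.43  0.45  1.55 -0.    1.15  0.43]
 ang 49.78 r 0.0502
   [-10.2  -6.5  -0.2]
   [-22.1 -10.6  -0.2]
   [-34.6 -11.7  -0.2]
   [-46.9  -9.6  -0.2]
   [-58.4  -4.4  -0.2]
```

Request:
carry_out:
  plan:
    - {"hand":1,"tx":-10,"ty":-6.5,"tz":0,"ax":0,"ay":0,"az":0}
    - {"hand":1,"tx":-22,"ty":-10.5,"tz":0,"ax":0,"ay":0,"az":0}
    - {"hand":1,"tx":-34.5,"ty":-11.5,"tz":0,"ax":0,"ay":0,"az":0}
    - {"hand":1,"tx":-47,"ty":-9.5,"tz":0,"ax":0,"ay":0,"az":0}
    - {"hand":1,"tx":-58.5,"ty":-4.5,"tz":0,"ax":0,"ay":0,"az":0}
  squeeze: 35

```text
time: 19.02
tcp_pos: [0.5039, 0.2774, 0.1198]
orientation: [3.141, 0.002, 0.003]
contact_force: [5.3, -4.4, -1.2]
gripper_width: 0.179
```

```bash
python3 - <<'E'
from h import *
st(); arc(72,th0=121.3,z=.120)
E
```

```text
t 19.025 tcp [0.5039 0.2774 0.1198] yaw 0.06 F [ 5.31 -4.4  -1.19] T [-1.009 -0.995 -0.04 ] w 0.179 tilt [ 0.002 -0.001 -1.   ] j [ 0.48  0.37  1.67 -0.    1.1   0.48]
 ang 121.67 r 0.0498
   [-9.6  7.5 -0.2]
   [-17.2  17.4  -0.2]
   [-22.1  29.   -0.2]
   [-23.9  41.4  -0.2]
   [-22.6  53.9  -0.2]
```

Request:
carry_out:
  plan:
    - {"hand":1,"tx":-9,"ty":7.5,"tz":0,"ax":0,"ay":0,"az":0}
    - {"hand":1,"tx":-16.5,"ty":17.5,"tz":0,"ax":0,"ay":0,"az":0}
    - {"hand":1,"tx":-21.5,"ty":29,"tz":0,"ax":0,"ay":0,"az":0}
    - {"hand":1,"tx":-23.5,"ty":41.5,"tz":0,"ax":0,"ay":0,"az":0}
    - {"hand":1,"tx":-22.5,"ty":54,"tz":0,"ax":0,"ay":0,"az":0}
  squeeze: 35

```text
time: 19.65
tcp_pos: [0.4818, 0.2231, 0.1199]
orientation: [-3.141, -0.001, -0.004]
contact_force: [5.6, 2.8, -4.5]
gripper_width: 0.184
```

```bash
python3 - <<'E'
from h import *
st(); arc(72,th0=193.3,z=.120)
E
```

```text
t 19.65 tcp [0.4818 0.2231 0.1199] yaw 0.04 F [ 5.6   2.78 -4.5 ] T [ 0.46  -1.089 -0.047] w 0.184 tilt [ 0.003  0.    -1.   ] j [ 0.41  0.3   1.77 -0.    1.06  0.41]
 ang -166.14 r 0.0497
   [ 4.  11.3 -0.1]
   [11.1 21.6 -0.1]
   [20.6 29.8 -0.1]
   [31.9 35.4 -0. ]
   [44.1 38.  -0. ]
```

Request:
carry_out:
  plan:
    - {"hand":1,"tx":4.5,"ty":11.5,"tz":0,"ax":0,"ay":0,"az":0}
    - {"hand":1,"tx":11.5,"ty":21.5,"tz":0,"ax":0,"ay":0,"az":0}
    - {"hand":1,"tx":21,"ty":30,"tz":0,"ax":0,"ay":0,"az":0}
    - {"hand":1,"tx":32,"ty":35.5,"tz":0,"ax":0,"ay":0,"az":0}
    - {"hand":1,"tx":44.5,"ty":38,"tz":0,"ax":0,"ay":0,"az":0}
  squeeze: 35

```text
time: 20.27
tcp_pos: [0.5262, 0.1849, 0.1198]
orientation: [-3.141, -0.001, -0.001]
contact_force: [-1.2, 5.1, -1.3]
gripper_width: 0.183
```

```bash
sed -i 's/^AX=.*/AX=np.array([.5303,.2350]); OFF=0/' h.py; python3 - <<'E'
from h import *
st(); arc(72,th0=265.3,z=.120)
E
```

```text
t 20.275 tcp [0.5262 0.1849 0.1198] yaw 0.02 F [-1.23  5.06 -1.32] T [0.964 0.13  0.016] w 0.183 tilt [ 0.001  0.001 -1.   ] j [0.32 0.34 1.71 0.   1.09 0.32]
 ang -94.64 r 0.0503
   [12.5 -0.8 -0.2]
   [24.5 -4.4 -0.2]
   [ 35.2 -10.9  -0.2]
   [ 43.9 -19.9  -0.1]
   [ 50.2 -30.8  -0.1]
```

Request:
carry_out:
  plan:
    - {"hand":1,"tx":12.5,"ty":-1,"tz":0,"ax":0,"ay":0,"az":0}
    - {"hand":1,"tx":24.5,"ty":-4.5,"tz":0,"ax":0,"ay":0,"az":0}
    - {"hand":1,"tx":35,"ty":-11,"tz":0,"ax":0,"ay":0,"az":0}
    - {"hand":1,"tx":44,"ty":-20,"tz":0,"ax":0,"ay":0,"az":0}
    - {"hand":1,"tx":50,"ty":-31,"tz":0,"ax":0,"ay":0,"az":0}
  squeeze: 35

```text
time: 20.9
tcp_pos: [0.5768, 0.2162, 0.1198]
orientation: [3.141, 0.001, 0.001]
contact_force: [-3.4, -0.5, 1.4]
gripper_width: 0.182
```

```bash
python3 - <<'E'
from h import *
from val import valve
st(); arc(72,th0=-22.7,z=.120)
n='wrist'
c=cam(n); p,d=arm.snapshot(n); np.savez(f'{n}12.npz',p=p,d=d,K=c[0],R=c[1],t=c[2]); save(n+'12',p); valve(np.load('wrist12.npz'))
E
```

```text
t 20.9 tcp [0.5768 0.2162 0.1198] yaw 0.03 F [-3.43 -0.52  1.42] T [-0.151  0.479 -0.023] w 0.182 tilt [ 0.001 -0.001 -1.   ] j [ 0.34  0.43  1.57 -0.    1.14  0.34]
 ang -22.05 r 0.0502
   [  3.  -11.6  -0.2]
   [  3.2 -24.1  -0.2]
   [  0.3 -36.3  -0.2]
   [ -5.5 -47.4  -0.2]
   [-13.9 -56.8  -0.2]
 wheel [0.5322 0.241 ] z [0.1083 0.1102 0.1121 0.1139] 5870
 handle all [0.5773 0.2269 0.1491] 0.1646 top [0.5773 0.2242 0.1586] 406
  r 0.0481 ang -20.38
  spokes mod120 -22.04 coh 0.96 697 [  0 171  51   0   0   0   0 125  98   0   0   0   0 141 111   0   0   0]
```

One full turn: the wheel is at -22.0° by camera and -22.05° by TCP, no slip. Second turn.

Request:
carry_out:
  plan:
    - {"hand":1,"tx":2.5,"ty":-11.5,"tz":0,"ax":0,"ay":0,"az":0}
    - {"hand":1,"tx":3,"ty":-24,"tz":0,"ax":0,"ay":0,"az":0}
    - {"hand":1,"tx":0,"ty":-36,"tz":0,"ax":0,"ay":0,"az":0}
    - {"hand":1,"tx":-5.5,"ty":-47.5,"tz":0,"ax":0,"ay":0,"az":0}
    - {"hand":1,"tx":-14,"ty":-57,"tz":0,"ax":0,"ay":0,"az":0}
  squeeze: 35

```text
time: 21.58
tcp_pos: [0.5618, 0.2739, 0.1198]
orientation: [3.139, 0.003, -0.001]
contact_force: [-4.1, -7.8, 4.4]
gripper_width: 0.182
```

```bash
python3 - <<'E'
from h import *
st(); arc(72,th0=49.3,z=.120)
E
```

```text
t 21.575 tcp [0.5618 0.2739 0.1198] yaw 0.11 F [-4.09 -7.85  4.44] T [-1.63   0.804  0.043] w 0.182 tilt [-0.001 -0.002 -1.   ] j [ 0.44  0.45  1.55 -0.    1.15  0.44]
 ang 51.0 r 0.0501
   [-9.4 -5.9 -0.2]
   [-21.2 -10.   -0.2]
   [-33.7 -11.1  -0.2]
   [-46.1  -9.   -0.2]
   [-57.5  -3.9  -0.2]
```

Request:
carry_out:
  plan:
    - {"hand":1,"tx":-9.5,"ty":-5.5,"tz":0,"ax":0,"ay":0,"az":0}
    - {"hand":1,"tx":-21,"ty":-9.5,"tz":0,"ax":0,"ay":0,"az":0}
    - {"hand":1,"tx":-33.5,"ty":-10.5,"tz":0,"ax":0,"ay":0,"az":0}
    - {"hand":1,"tx":-46,"ty":-8.5,"tz":0,"ax":0,"ay":0,"az":0}
    - {"hand":1,"tx":-57.5,"ty":-3.5,"tz":0,"ax":0,"ay":0,"az":0}
  squeeze: 35

```text
time: 22.2
tcp_pos: [0.504, 0.2774, 0.1198]
orientation: [3.14, 0.003, 0.001]
contact_force: [3.9, -3.0, -1.5]
gripper_width: 0.183
```

```bash
python3 - <<'E'
from h import *
st(); arc(72,th0=121.3,z=.120)
E
```

```text
t 22.2 tcp [0.504  0.2774 0.1198] yaw 0.12 F [ 3.92 -3.03 -1.52] T [-0.65  -0.773 -0.019] w 0.183 tilt [ 0.001 -0.002 -1.   ] j [ 0.48  0.37  1.67 -0.    1.1   0.48]
 ang 121.77 r 0.0499
   [-9.5  7.5 -0.1]
   [-17.1  17.5  -0.1]
   [-22.   29.   -0.1]
   [-23.8  41.4  -0.1]
   [-22.5  53.9  -0.1]
```

Request:
carry_out:
  plan:
    - {"hand":1,"tx":-9,"ty":7.5,"tz":0,"ax":0,"ay":0,"az":0}
    - {"hand":1,"tx":-16.5,"ty":17.5,"tz":0,"ax":0,"ay":0,"az":0}
    - {"hand":1,"tx":-21.5,"ty":29,"tz":0,"ax":0,"ay":0,"az":0}
    - {"hand":1,"tx":-23.5,"ty":41.5,"tz":0,"ax":0,"ay":0,"az":0}
    - {"hand":1,"tx":-22.5,"ty":54,"tz":0,"ax":0,"ay":0,"az":0}
  squeeze: 35

```text
time: 22.82
tcp_pos: [0.4818, 0.2228, 0.1199]
orientation: [3.141, 0.003, 0.002]
contact_force: [3.8, 2.9, -5.1]
gripper_width: 0.183
```

```bash
python3 - <<'E'
from h import *
st(); arc(72,th0=193.3,z=.120)
E
```

```text
t 22.825 tcp [0.4818 0.2228 0.1199] yaw 0.1 F [ 3.75  2.88 -5.15] T [ 0.412 -0.83  -0.039] w 0.183 tilt [ 0.001 -0.001 -1.   ] j [ 0.41  0.3   1.77 -0.    1.07  0.41]
 ang -165.89 r 0.05
   [ 4.2 11.1 -0.1]
   [11.4 21.3 -0.1]
   [20.9 29.5 -0.1]
   [32.1 35.1 -0. ]
   [44.4 37.7 -0. ]
```

Request:
carry_out:
  plan:
    - {"hand":1,"tx":4.5,"ty":11,"tz":0,"ax":0,"ay":0,"az":0}
    - {"hand":1,"tx":11.5,"ty":21.5,"tz":0,"ax":0,"ay":0,"az":0}
    - {"hand":1,"tx":21,"ty":29.5,"tz":0,"ax":0,"ay":0,"az":0}
    - {"hand":1,"tx":32,"ty":35,"tz":0,"ax":0,"ay":0,"az":0}
    - {"hand":1,"tx":44.5,"ty":37.5,"tz":0,"ax":0,"ay":0,"az":0}
  squeeze: 35

```text
time: 23.45
tcp_pos: [0.5266, 0.1849, 0.1199]
orientation: [3.14, 0.002, -0.001]
contact_force: [-1.0, 4.4, -2.4]
gripper_width: 0.184
```

```bash
python3 - <<'E'
from h import *
st(); arc(71.5,th0=265.3,z=.120)
E
```

```text
t 23.45 tcp [0.5266 0.1849 0.1199] yaw 0.09 F [-1.01  4.36 -2.39] T [0.575 0.169 0.017] w 0.184 tilt [-0.    -0.001 -1.   ] j [ 0.32  0.35  1.71 -0.    1.09  0.32]
 ang -94.22 r 0.0503
   [12.  -0.8 -0.1]
   [24.  -4.4 -0.2]
   [ 34.6 -10.8  -0.2]
   [ 43.4 -19.6  -0.2]
   [ 49.7 -30.4  -0.2]
```

Request:
carry_out:
  plan:
    - {"hand":1,"tx":13,"ty":-1,"tz":0,"ax":0,"ay":0,"az":0}
    - {"hand":1,"tx":26,"ty":-5,"tz":0,"ax":0,"ay":0,"az":0}
    - {"hand":1,"tx":38,"ty":-13.5,"tz":0,"ax":0,"ay":0,"az":0}
    - {"hand":1,"tx":46,"ty":-23,"tz":0,"ax":0,"ay":0,"az":0}
    - {"hand":1,"tx":49.5,"ty":-30,"tz":0,"ax":0,"ay":0,"az":0}
  squeeze: 35

```text
time: 24.08
tcp_pos: [0.5766, 0.2155, 0.1198]
orientation: [3.139, 0.004, -0.0]
contact_force: [-2.3, -1.2, 1.2]
gripper_width: 0.182
```

Request:
carry_out:
  plan:
    - {"hand":1,"tx":0,"ty":0,"tz":0,"ax":0,"ay":0,"az":0}
    - {"hand":1,"tx":0,"ty":0,"tz":0,"ax":0,"ay":0,"az":0}
    - {"hand":1,"tx":0,"ty":0,"tz":0,"ax":0,"ay":0,"az":0}
    - {"hand":1,"tx":0,"ty":0,"tz":0,"ax":0,"ay":0,"az":0}
    - {"hand":1,"tx":0,"ty":0,"tz":0,"ax":0,"ay":0,"az":0}
  squeeze: 35

```text
time: 24.7
tcp_pos: [0.5765, 0.2154, 0.1198]
orientation: [3.14, 0.003, -0.0]
contact_force: [-0.9, 1.8, -0.6]
gripper_width: 0.182
```

```bash
python3 - <<'E'
from h import *
from val import valve
from tur import turret
st(); arc(72,n=1)
for n in ['wrist','side','top']:
    c=cam(n); p,d=arm.snapshot(n); np.savez(f'{n}13.npz',p=p,d=d,K=c[0],R=c[1],t=c[2]); save(n+'13',p)
valve(np.load('wrist13.npz'))
turret(np.load('side13.npz'))
turret(np.load('top13.npz'))
o=arm.get_obs(); print(o['joint_vel'].round(3)); st()
E
```

```text
t 24.7 tcp [0.5765 0.2154 0.1198] yaw 0.12 F [-0.86  1.8  -0.59] T [0.204 0.149 0.021] w 0.182 tilt [-0.    -0.002 -1.   ] j [ 0.34  0.43  1.57 -0.    1.14  0.34]
 ang -22.94 r 0.0502
   [-13.4 -57.4  -0.1]
 wheel [0.5321 0.241 ] z [0.1083 0.1103 0.1121 0.1139] 5938
 handle all [0.577  0.2264 0.1492] 0.1645 top [0.5771 0.2237 0.1586] 407
  r 0.0481 ang -21.08
  spokes mod120 -22.74 coh 0.96 693 [  0 178  43   0   0   0   0 135  82   0   0   0   0 156  99   0   0   0]
   blue [ 0.518  -0.1402  0.07  ] 118
   green [ 0.5163 -0.2094  0.0698] 125
   yellow [ 0.5763 -0.246   0.0699] 138
   orange [ 0.6374 -0.2123  0.0694] 125
   red [ 0.6391 -0.1425  0.0696] 123
  axis [ 0.5777 -0.1763  0.0697] dist 0.1395 ang -31.12
  axis [ 0.5777 -0.176   0.0697] dist 0.1398 ang 28.59
  bar mean [ 0.5783 -0.1771  0.1171] rect [ 0.57856948 -0.17509026] (743.2404174804688, 165.30935668945312) 89.29995727539062 ang -91.17388106217982
  ptr [ 0.6825 -0.1171  0.0337]
   blue [ 0.5167 -0.1376  0.0712] 132
   green [ 0.5149 -0.207   0.0707] 130
   yellow [ 0.5749 -0.2432  0.0705] 134
   orange [ 0.6365 -0.21    0.071 ] 136
   red [ 0.637  -0.14    0.0707] 128
  axis [ 0.5766 -0.1738  0.0711] dist 0.1399 ang -31.14
  axis [ 0.576  -0.1735  0.0707] dist 0.1394 ang 28.77
  bar mean [ 0.5772 -0.1726  0.119 ] rect [ 0.57791953 -0.17326394] (167.73651123046875, 696.725830078125) 0.16955403983592987 ang -90.64712589502679
  ptr [ 0.6813 -0.1172  0.0346]
[-0.001  0.    -0.    -0.002  0.001  0.001]
t 24.85 tcp [0.5765 0.2154 0.1198] yaw 0.13 F [-1.33  1.27 -0.06] T [0.217 0.192 0.043] w 0.181 tilt [-0.    -0.002 -1.   ] j [ 0.34  0.43  1.57 -0.    1.14  0.34]
```

View pics/wrist13.png

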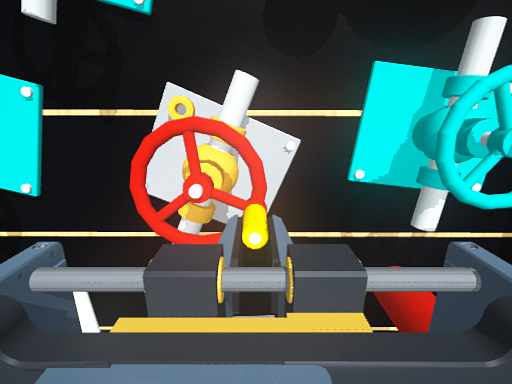

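View pics/side13.png

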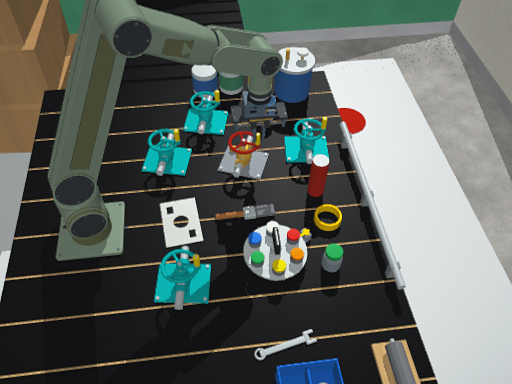

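The final views show the red pot at the pointer and the turret 60° ± 0.3° from its start. The wheel is at -22.7°, against -22.5 to -23.0° at the stop. The handle at (256,228) is gripped, the arm is at rest with forces under 2 N, and the bystanders look unmoved. Handing in.

```bash
python3 -c "
from workcell import arm
print(arm.sign_off())"
```

```text
the job is handed in; nothing more can be done
None
```

The job is done and handed in at about 24.9 s of the 72 s allowed. I turned the table one click counter-clockwise and let go of the bar. Then I closed the valve clockwise to its stop, backed it off two full turns, and finished still gripping the handle.

- **Turret:** the red pot is at the pointer. Lid positions in the top and side pictures give a turn of 60° to within about 0.3°.
- **Hang-up on the way:** the table stuck near 44° with about 1.5 N m on the wrist, and the bar twisted in the grip. Raising the squeeze to 40 N carried it through. I did not find the cause.
- **Valve stop:** it came after about 0.85 turn. A second push of about 30 N did not move the wheel, so I took it as closed. The handle slipped about 4 mm along the pads during this, and I corrected for that.
- **Two turns back:** the wheel ended at -22.7° by camera, against -22.5 to -23.0° at the stop. I counted the two turns from the arm's path, and a camera check after the first turn agreed.
- **At hand-in:** the arm was at rest, forces were below about 2 N, the grip was 35 N, and the bystanders looked unmoved in the side picture.
- **Disagreements:** the three cameras differed by 2–5 mm in position, so the contact readings from the arm decided where to grip and turn. The first move call was refused for missing keys, and nothing moved.

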